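# Pack the bored stone elbows in the chest and pin its cover

### The job

Put the bored, L-shaped red stone blanks away: lift the cover off the wooden chest and lay it flat on the clear bench beside the chest, then lay every L-shaped blank flat on the chest floor, setting each down gently instead of dropping it. Then seat the cover flat on its two steel posts again, and lock it by putting the two pins from the stand through the cover's holes into the chest, pushed fully home so that their knobs rest on the cover. Leave the other things on the bench alone.

Things in the scene. Friction and masses are not known exactly. Their poses are not given: they have to be found in the camera images.
- chest: Low open wooden chest, fixed, 250 (its x, away from the robot within 0.2 rad) x 180 (y) x 46 mm high; origin at the centre of its underside. Cavity 170 (x) x 164 (y) mm, 38 deep over an 8 mm floor; side boards 8 mm. Each solid end block (x 85 to 125 mm either way) has an upright steel post (10 mm across, 16 high, top tapered to 4) at x = +-105, y = 0, and a bored pin hole.
- chest_floor (a point): Centre of the chest's inner floor, 8 mm above the bench; axes as the chest.
- chest_rim (a point): Centre of the chest's opening at rim height, 46 mm above the bench; axes as the chest. The cover's origin lies here when it is seated.
- hole_far (a point): Centre of the mouth of the far pin hole, in the top of the far end block (chest x = +105, y = +50 mm, 46 mm above the bench): 10 mm across, 38 mm deep, upright.
- hole_near (a point): Centre of the mouth of the near pin hole, in the top of the near end block (chest x = -105, y = -50 mm, 46 mm above the bench): 10 mm across, 38 mm deep, upright.
- cover: Loose plywood cover 250 (x) x 180 (y) x 8 mm, 0.2 to 0.4 kg; origin at the centre of its underside. Bar handle in the middle, 80 long (x), 18 wide (y), from 8 to 42 mm above the origin: pinch across y. Post holes 12.5 mm at x = +-105, y = 0; pin holes 13 mm at (105, 50), (-105, -50). Fits either way round. Starts on the chest; bench on the chest's -y side is clear for about 200 mm.
- stand: Fixed pale wooden pin stand to the left of the chest (+y), 110 (x) x 45 (y) x 44 mm; the pins stand loosely in its two 11 mm holes at x = -35 and +35 mm.
- pin_a: Locking pin: steel shank 8 mm across, 40 long, tip tapered to 4.4 mm, under a wooden knob 20 mm across, 28 high (40 to 68 mm above the origin). Origin at the tip, z up to the knob. 30 g. Starts upright in the stand, knob resting on its top; either pin fits either hole. When home, the tip is 32 mm below the hole mouth and the knob rests on the cover.
- pin_b: Locking pin: steel shank 8 mm across, 40 long, tip tapered to 4.4 mm, under a wooden knob 20 mm across, 28 high (40 to 68 mm above the origin). Origin at the tip, z up to the knob. 30 g. Starts upright in the stand, knob resting on its top; either pin fits either hole. When home, the tip is 32 mm below the hole mouth and the knob rests on the cover.
- elbow_1: L-shaped blank of red stone lying flat at any yaw, 24 mm thick, arms 22 mm wide, 80 to 160 g. Long arm 60 mm along x, centred on the origin (underside); short arm at its +x end (x 8 to 30 mm) reaching to y = +33 mm. Two to four of the four blanks are present; absent ones read None from the start.
- elbow_2: L-shaped blank of red stone lying flat at any yaw, 24 mm thick, arms 22 mm wide, 80 to 160 g. Long arm 60 mm along x, centred on the origin (underside); short arm at its +x end (x 8 to 30 mm) reaching to y = +33 mm. Two to four of the four blanks are present; absent ones read None from the start.
- elbow_3: L-shaped blank of red stone lying flat at any yaw, 24 mm thick, arms 22 mm wide, 80 to 160 g. Long arm 60 mm along x, centred on the origin (underside); short arm at its +x end (x 8 to 30 mm) reaching to y = +33 mm. Two to four of the four blanks are present; absent ones read None from the start.
- elbow_4: L-shaped blank of red stone lying flat at any yaw, 24 mm thick, arms 22 mm wide, 80 to 160 g. Long arm 60 mm along x, centred on the origin (underside); short arm at its +x end (x 8 to 30 mm) reaching to y = +33 mm. Two to four of the four blanks are present; absent ones read None from the start.
- offcut: a plain rectangular offcut of the same red stone, 55 x 42 x 36 mm; it lies among the elbow blanks but has no arm and is not one; leave it alone
- disc: a red stone disc, 56 mm across and 18 mm high; bystander, leave alone
- rasp: a steel rasp with wooden handle, 300 mm long, lying; bystander, leave alone
- mallet: a wooden mallet, head 64 mm across, lying; bystander, leave alone
- brush: a hand brush, lying; bystander, leave alone
- wax_jar: an amber jar, 60 mm across and 60 mm high; bystander, leave alone
- chisel: a small hand tool with a handle, lying; bystander, leave alone

How it is judged:
By the outcome, as a careful person would: the job done as asked, in the order asked, and still so for the second after the job is handed in, with the robot touching nothing.
Of elbow_1, elbow_2, elbow_3, elbow_4 only 2 to 4 are there at a start; the rules pass over those that are not, and their reading is None.
At some moment in a run one of elbow_1, elbow_2, elbow_3, elbow_4 may be knocked a few centimetres aside while the robot is not near it.
It also fails if it takes over 210 s, if anything falls off the work surface, if the arm or the gripper's body presses on something with over 40 N, if the wrist force passes 120 N, or if a joint passes its speed limit or range.

### The arm

A 6-joint arm with a two-finger parallel gripper is mounted at the origin on the work surface. World frame = base frame: x ahead of the robot, y to its left, z up, the work surface at z = 0. Lengths are in m, angles in degrees, forces in N, time in s.
With the tool pointing down it reaches from about 0.25 to 0.725 m from the base axis. Payload 9.7 kg.
Tool frame: the origin (TCP) lies between the finger pads; the fingertips stand 11 mm ahead of it and the grasp point (between the pads) lies 8 mm behind it; z points along the fingers, x is the direction in which the jaws open and shut, and the axes are right-handed (so a half turn about z gives the same grasp; the last joint's range is limited). The gripper opens to 85 mm and grips with 20 to 120 N. Pads are 22 mm wide; open, the fingers measure 114 mm over their backs; the gripper's body (76 mm by 85 mm) begins 54 mm behind the grasp point. The pads swing forward as they close: fully open they stand 13 mm farther back than shut.
Start: joints at [-73.281, 4.979, 10.078, 95.1, 0, 90], TCP at [0.158, -0.527, 0.242] pointing down, gripper open.
Joint ranges: [-179.16, 179.16], [-48.56, 103.87], [-65.8, 70.77], [-126.05, 130.52], [-82.76, 87.17], [-180, 180]. Speed limits (degrees/s): [127.2, 127.2, 147.25, 180, 180, 180].

### API

Orientations are given as [roll, pitch, yaw] about the fixed x, y, z axes, in that order (R = Rz(yaw) Ry(pitch) Rx(roll)).
In Python, from workcell import get_obs, camera, job_done gives the robot as it stands.
- The arm moves only by the tool arm_command, never from a script. Its argument "increments" is a list of rows, each a list of 2 entries, a list of its own where there are three numbers: the shift along the tool's x, y, z in units of 25 mm (1.0 is 25 mm), then the turn about the tool's z in units of 6 degrees (1.0 is 6 degrees). In form: [[[dx, dy, dz], roll], ...]. A call has 1 to 5 rows; each row is the pose to reach, as a shift and turn from the pose measured when the call began, along the tool's axes at that moment; what a row does not reach only later rows make up. A row lasts 1/10 s, in which the tool goes at most 50 mm and 8.59 degrees, less where a joint would pass 70% of its speed; a pose out of reach is approached as far as the arm can. A call with a gripper value outside its range is refused whole. "claw" is the closure, from -1 (fully open) to 1 (shut), so that 0 is half open, set as the call begins (left out, the last holds). The fingers move at their own pace and stop on an object; "force" is the grip in N (left out, the last holds). Time passes only in rows, so rows that repeat a pose let the fingers close. It gives the time, the measured TCP pose, the force and the opening at its end, in the units of the state.
- get_obs(): the state, without advancing time (a new reading comes with each control period).
- camera(name): name is "scene" or "top"; returns a dict with "frame" (420x560x3 uint8, red, green, blue), "range_z" (420x560 float32, m along the optical axis (not along the pixel's ray), 0 where there is no reading), "K" (3x3 intrinsics, pixels), "k1" (the pictures are not rectified: a ray, as slopes to the right and down, at radius r is drawn at 1 + k1 r^2 times it, then the intrinsics apply), "R" (3x3) and "t" (3): a world point X has camera coordinates R X + t. Camera axes: x right, y down, z forward; pixel columns grow to the right and rows downward; lengths in m; the calibration is good to about 2 mm. A picture is of the moment at which its call begins.
- job_done(): hands the job in, once; it reports no verdict.
The state is a dict: "time": time; "q": joint angles; "qd": joint speeds; "joint_efforts": joint torques, N m; "ee_pos": TCP position; "tcp_rot": TCP orientation; "wrist_force": force on the tool from outside, world axes, zero at the start; "torque": the same for the moment, N m; "opening": finger opening in m.
Only numpy, scipy, OpenCV 4.12 (cv2) and the standard library are available. Lean on these libraries where they do the work, as an engineer would, in place of code of your own. Each camera call takes 0.05 s, during which the arm holds its last target.

## Working session

There is one attempt and no reset: what is moved stays moved. The work goes in short steps, Python scripts to look and compute and a tool call to move; the robot and the scene stay as the last step left them, time stands still between calls to the robot, and variables do not carry over. Pictures are saved under pics/ and viewed, and the job is handed in when it is done.

Besides the shell and the picture viewer there is one more tool, called after "Call:" by a JSON object that holds its "fn" and its "kwargs", one argument or row to a line. arm_command: Moves the arm, as the interface text tells. Its arguments: {"type":"object","properties":{"increments":{"type":"array"},"claw":{"type":"number"},"force":{"type":"number"}},"required":["increments"]}

```bash
mkdir -p pics; ls; cat > h.py <<'E'
import numpy as np,cv2
from workcell import get_obs,camera,job_done
def snap(n,f):
    c=camera(n); cv2.imwrite('pics/'+f,c['frame'][:,:,::-1]); np.savez('pics/'+f[:-4]+'.npz',**c); return c
def rays(c,uv):
    K=np.array(c['K']);uv=np.asarray(uv,float).reshape(-1,2)
    d=np.stack([(uv[:,0]-K[0,2])/K[0,0],(uv[:,1]-K[1,2])/K[1,1]],1); rd=np.linalg.norm(d,axis=1); r=rd.copy()
    for _ in range(30): r=rd/(1+float(c['k1'])*r*r)
    s=d/(1+float(c['k1'])*r*r)[:,None]
    return np.c_[s,np.ones(len(s))]
def onplane(c,uv,z):
    R=np.array(c['R']);t=np.array(c['t']); d=rays(c,uv)@R; o=-R.T@t
    return o+d*((z-o[2])/d[:,2])[:,None]
def cloud(c):
    h,w=c['range_z'].shape; u,v=np.meshgrid(np.arange(w),np.arange(h))
    r=rays(c,np.stack([u.ravel(),v.ravel()],1))*c['range_z'].reshape(-1,1)
    return ((r-np.array(c['t']))@np.array(c['R'])).reshape(h,w,3)
def proj(c,X):
    p=np.atleast_2d(X)@np.array(c['R']).T+np.array(c['t']); s=p[:,:2]/p[:,2:]
    s=s*(1+float(c['k1'])*(s**2).sum(1))[:,None]; K=np.array(c['K'])
    return s*[K[0,0],K[1,1]]+[K[0,2],K[1,2]]
E
python3 - <<'E'
from h import *
for n in('scene','top'):
    c=snap(n,n+'0.png'); print(n,c['K'],c['k1'],c['R'],c['t'])
o=get_obs();print(o)
E
```

```text
pics
scene [[387.70830804   0.         284.16364784]
 [  0.         387.70830804 210.15110124]
 [  0.           0.           1.        ]] 0.033026317308942864 [[ 0.19782079  0.97996035 -0.02333787]
 [ 0.54971828 -0.13061875 -0.82507488]
 [-0.81158903  0.15038771 -0.56454122]] [-0.13859734 -0.23614445  1.44074074]
top [[452.26376718   0.         278.98927553]
 [  0.         452.26376718 210.34007404]
 [  0.           0.           1.        ]] 0.0389051603752642 [[-0.02063    -0.99966813 -0.01542823]
 [-0.98106382  0.02321373 -0.19228857]
 [ 0.1925829   0.01116917 -0.98121714]] [0.08278663 0.54038793 1.3828697 ]
{'time': 0.1, 'q': array([-7.32805779e+01,  5.00954402e+00,  1.00400930e+01,  9.50999981e+01,
        1.37666938e-03,  9.00007879e+01]), 'qd': array([-0.00028884,  0.0218102 ,  0.16287587, -0.01068044,  0.05852712,
        0.02715375]), 'joint_efforts': array([-1.14824445e-03, -5.21561873e+01,  4.65652227e+01,  1.60403014e-02,
       -4.42717521e-05, -1.48960332e-06]), 'ee_pos': array([ 0.15817934, -0.52656772,  0.2416485 ]), 'tcp_rot': array([-1.79998624e+02,  6.94492073e-02, -7.32813658e+01]), 'wrist_force': array([-0.03226318,  0.73838103,  0.34770741]), 'torque': array([-0.03687448, -0.00493206,  0.0027104 ]), 'opening': 0.08528500132901534}
```

View pics/top0.png

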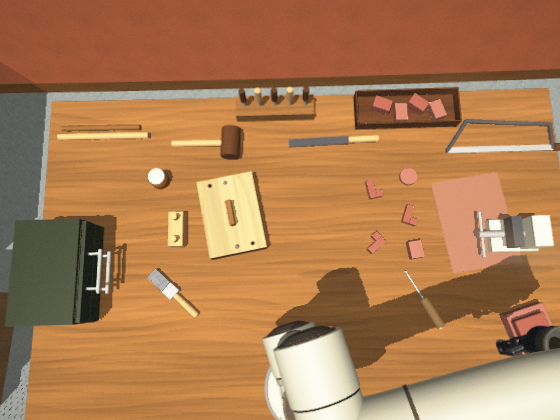

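View pics/scene0.png

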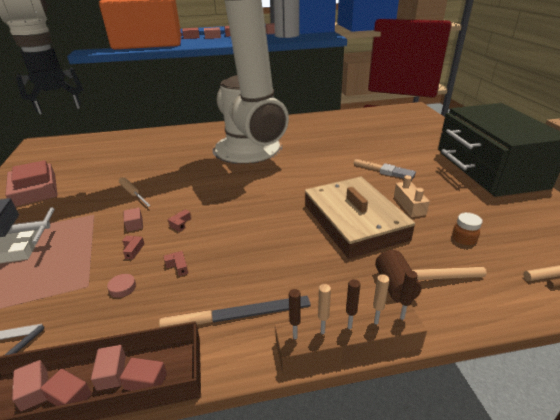

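The top view shows the chest and cover at (231,215), the stand at (177,229), and three elbows at (374,190), (410,215) and (376,242). The offcut is at (416,249) and the disc at (408,176).

```bash
cat > m.py <<'E'
from h import *
def elbows(c,show=True):
    P=cloud(c); f=c['frame'].astype(int)
    hsv=cv2.cvtColor(c['frame'],cv2.COLOR_RGB2HSV)
    R,G,B=f[...,0],f[...,1],f[...,2]
    m=((R>1.6*G)&(R>70)&(B>0.62*G)&(P[...,2]>0.010)&(P[...,2]<0.06)).astype(np.uint8)
    n,l,s,ce=cv2.connectedComponentsWithStats(m)
    out=[]
    for i in range(1,n):
        if s[i,4]<60: continue
        p=P[l==i]; 
        z=np.percentile(p[:,2],85); top=p[abs(p[:,2]-z)<0.006]
        cn=max(cv2.findContours((l==i).astype(np.uint8),0,2)[0],key=cv2.contourArea)
        hull=cv2.convexHull(cn)
        out.append((i,s[i,4],ce[i].round(),top.mean(0).round(3),z.round(4),round(cv2.contourArea(cn)/cv2.contourArea(hull),2)))
    return out,l,P
if __name__=='__main__':
    for n in('top','scene'):
        d=dict(np.load(f'pics/{n}0.npz')); o,l,P=elbows(d)
        for r in o: print(n,*r)
    c=dict(np.load('pics/top0.npz'));f=c['frame']
    cv2.imwrite('pics/zoomA.png',cv2.resize(f[150:280,340:470,::-1],None,fx=4.6,fy=4.6,interpolation=cv2.INTER_CUBIC))
    cv2.imwrite('pics/zoomB.png',cv2.resize(f[160:280,150:290,::-1],None,fx=5,fy=5,interpolation=cv2.INTER_CUBIC))
E
python3 m.py
```

```text
top 16 294 [418. 103.] [ 0.9   -0.399  0.043] 0.0453 0.76
top 26 280 [382. 104.] [ 0.901 -0.279  0.043] 0.0449 0.89
top 129 174 [373. 190.] [ 0.609 -0.236  0.025] 0.0275 0.73
top 131 191 [409. 216.] [ 0.521 -0.346  0.025] 0.0269 0.79
top 132 178 [376. 242.] [ 0.438 -0.236  0.025] 0.0269 0.76
scene 5 203 [ 32. 182.] [ 0.199 -0.65   0.055] 0.0572 0.44
scene 23 207 [179. 218.] [ 0.44  -0.235  0.02 ] 0.021 0.85
scene 29 259 [131. 244.] [ 0.525 -0.345  0.02 ] 0.0215 0.82
scene 31 268 [176. 260.] [ 0.611 -0.236  0.02 ] 0.0215 0.75
scene 125 1175 [142. 374.] [ 0.902 -0.279  0.039] 0.04 0.91
scene 135 1212 [ 65. 389.] [ 0.902 -0.399  0.039] 0.0398 0.91
```

View pics/zoomA.png

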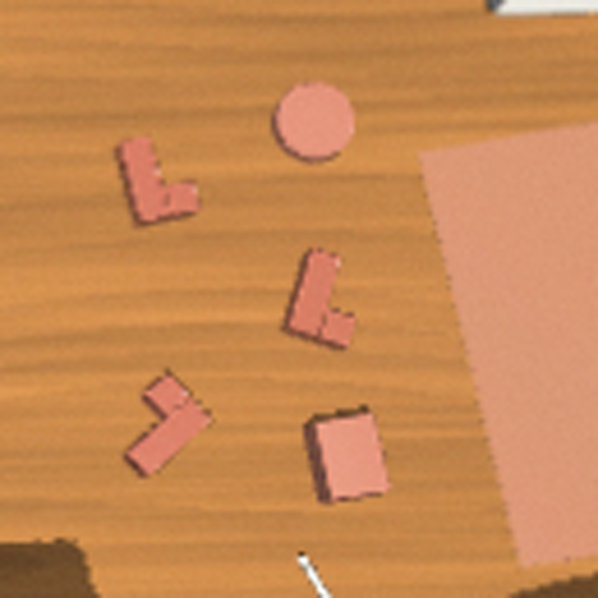

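View pics/zoomB.png

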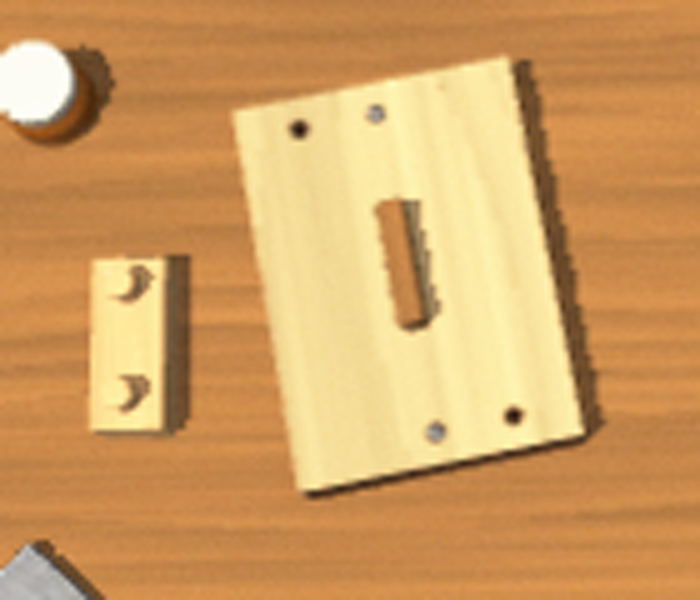

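```bash
cat > w.py <<'E'
from h import *
from scipy.spatial.transform import Rotation as Ro
def rectw(c,mask,z,hull=True):
    cn=max(cv2.findContours(mask.astype(np.uint8),cv2.RETR_EXTERNAL,cv2.CHAIN_APPROX_NONE)[0],key=cv2.contourArea)[:,0]
    w=onplane(c,cn,z)[:,:2]
    r=cv2.minAreaRect((w*1000).astype(np.float32)); return w,r
def elb(c,uv,z=0.024,rad=22):
    f=c['frame'].astype(int);R,G,B=f[...,0],f[...,1],f[...,2]
    m=((R>1.55*G)&(R>60)&(B>0.55*G)).astype(np.uint8)
    n,l,s,ce=cv2.connectedComponentsWithStats(m)
    ok=[i for i in range(1,n) if s[i,4]>80]; 
    i=min(ok,key=lambda i:np.hypot(*(ce[i]-uv)))
    mm=l==i; 
    v=f.max(2); # top faces bright
    th=0.72*np.percentile(v[mm],80); mt=(mm&(v>th)).astype(np.uint8)
    w,r=rectw(c,mt,z)
    (cx,cy),(a,b),ang=r; ang=np.deg2rad(ang)
    if a<b: a,b=b,a; ang+=np.pi/2
    ux=np.array([np.cos(ang),np.sin(ang)]);uy=np.array([-ux[1],ux[0]])
    C=np.array([cx,cy])/1000
    vv,uu=np.nonzero(mt); pw=onplane(c,np.c_[uu,vv],z)[:,:2]-C
    X=pw@ux;Y=pw@uy
    # empty quadrant
    q={(sx,sy):np.sum((X*sx>.005)&(Y*sy>0.006)) for sx in(1,-1) for sy in(1,-1)}
    e=min(q,key=q.get)
    # the empty quadrant is -x,+y of elbow
    ex,ey=-e[0]*ux, e[1]*uy
    # origin: bbox spans x -30..30, y -11..33 => bbox centre y=+11
    org=C-0.011*ey
    mir=ex[0]*ey[1]-ex[1]*ey[0]
    return dict(uv=ce[i].round(),org=org.round(4),yaw=round(float(np.rad2deg(np.arctan2(ex[1],ex[0]))),1),hand=round(mir),size=(round(a),round(b)),q=list(q.values()),grip=(org-0.009*ex).round(4))
def go(x,y,z,yaw=None):
    o=get_obs();R=Ro.from_euler('xyz',o['tcp_rot'],degrees=True).as_matrix()
    d=R.T@(np.array([x,y,z])-o['ee_pos'])/0.025
    dr=0
    if yaw is not None: dr=-((yaw-o['tcp_rot'][2]+90)%180-90)/6
    print('pos',o['ee_pos'].round(4),'rot',o['tcp_rot'].round(2),'q6',o['q'][5].round(1),'F',o['wrist_force'].round(1),'op',round(o['opening'],4),'t',o['time'])
    print('  inc',d.round(2),'roll',round(dr,2),'mm',np.linalg.norm(d*25).round(0))
E
python3 - <<'E'
from w import *
c=dict(np.load('pics/top0.npz'));cs=dict(np.load('pics/scene0.npz'))
for uv in((373,190),(409,216),(376,242),(416,249)): print(elb(c,uv))
for uv in((176,260),(131,244),(179,218),(133,218)): print('s',elb(cs,uv))
P=cloud(c)
for n,c in(('top',c),('scene',cs)):
    P=cloud(c);f=c['frame'].astype(int)
    m=((P[...,2]>0.046)&(P[...,2]<0.064)&(P[...,0]>.35)&(P[...,0]<.75)&(P[...,1]<.26)&(P[...,1]>-.1)&(f[...,2]>85)).astype(np.uint8)
    w,r=rectw(c,m,0.054);print(n,'cover',r,cv2.boxPoints(r).round())
    w,r=rectw(c,((P[...,2]>0.038)&(P[...,2]<0.15)&(P[...,0]>.35)&(P[...,0]<.65)&(P[...,1]<.34)&(P[...,1]>0.21)).astype(np.uint8),0.044);print(n,'stand',r)
    M=((P[...,2]>0.068)&(P[...,2]<0.13)&(P[...,0]>.35)&(P[...,0]<.75)&(P[...,1]<.27)&(P[...,1]>-.1)).astype(np.uint8)
    w,r=rectw(c,M,0.096);print(n,'handle',r,P[M>0][:,2].max())
# predicted features
E
```

```text
{'uv': array([373., 190.]), 'org': array([ 0.6136, -0.2293]), 'yaw': -168.4, 'hand': 1, 'size': (61, 45), 'q': [np.int64(38), np.int64(0), np.int64(38), np.int64(34)], 'grip': array([ 0.6225, -0.2275])}
{'uv': array([409., 216.]), 'org': array([ 0.5299, -0.3433]), 'yaw': 159.4, 'hand': 1, 'size': (60, 43), 'q': [np.int64(32), np.int64(38), np.int64(0), np.int64(35)], 'grip': array([ 0.5383, -0.3464])}
{'uv': array([376., 242.]), 'org': array([ 0.4301, -0.2363]), 'yaw': -47.6, 'hand': 1, 'size': (60, 44), 'q': [np.int64(37), np.int64(0), np.int64(40), np.int64(34)], 'grip': array([ 0.424 , -0.2297])}
{'uv': array([409., 216.]), 'org': array([ 0.5299, -0.3433]), 'yaw': 159.4, 'hand': 1, 'size': (60, 43), 'q': [np.int64(32), np.int64(38), np.int64(0), np.int64(35)], 'grip': array([ 0.5383, -0.3464])}
s {'uv': array([176., 262.]), 'org': array([ 0.6159, -0.2277]), 'yaw': -168.2, 'hand': 1, 'size': (61, 44), 'q': [np.int64(53), np.int64(0), np.int64(50), np.int64(43)], 'grip': array([ 0.6247, -0.2259])}
s {'uv': array([132., 246.]), 'org': array([ 0.533 , -0.3406]), 'yaw': 159.5, 'hand': 
[... 641 characters left out ...]
 [[401. 257.]
 [426. 115.]
 [673. 159.]
 [648. 301.]]
top stand ((530.3863525390625, 254.23532104492188), (253.021484375, 126.28533935546875), 10.025321960449219)
top handle ((531.1968383789062, 223.74002075195312), (81.52996826171875, 18.635772705078125), 10.495126724243164) 0.09784159753328037
scene cover ((542.98876953125, 205.6192626953125), (249.10098266601562, 146.1800994873047), 9.789628028869629) [[408. 256.]
 [433. 112.]
 [678. 155.]
 [653. 299.]]
scene stand ((525.408935546875, 259.9131164550781), (264.92822265625, 125.530029296875), 9.047127723693848)
scene handle ((563.3668823242188, 212.910400390625), (94.38121795654297, 27.71653938293457), 8.389914512634277) 0.08645593814374171
```

```bash
python3 - <<'E'
from w import *
c=dict(np.load('pics/top0.npz'))
# zoomB pixel = (u-150)*5 approx (cv2.resize centre: U=(u-150+.5)*5-.5)
z=lambda U,V:((U+.5)/5-.5+150,(V+.5)/5-.5+160)
post=[onplane(c,z(*p),0.062)[0] for p in((376,114),(436,431))]
hole=[onplane(c,z(*p),0.054)[0] for p in((299,128),(513,414))]
hd=onplane(c,z(402,267),0.096)[0]
for a,b in(post,hole): print(a.round(4),b.round(4),'mid',((a+b)/2).round(4),'dist',np.linalg.norm(a-b).round(4),'ang',np.degrees(np.arctan2(*(a-b)[[1,0]])).round(2))
E
```

```text
[0.6355 0.2421 0.062 ] [0.4311 0.2042 0.062 ] mid [0.5333 0.2231 0.062 ] dist 0.2078 ang 10.49
[0.6295 0.2926 0.054 ] [0.4416 0.1568 0.054 ] mid [0.5355 0.2247 0.054 ] dist 0.2318 ang 35.87
```

```bash
python3 - <<'E'
from w import *
for n in('top','scene'):
    c=dict(np.load(f'pics/{n}0.npz'));P=cloud(c);f=c['frame'].astype(int)
    H=cv2.cvtColor(c['frame'],cv2.COLOR_RGB2HSV).astype(int)
    box=(P[...,0]>.37)&(P[...,0]<.72)&(P[...,1]<.335)&(P[...,1]>.06)
    # cover: light yellow
    u,v=(231,200) if n=='top' else (335,190)
    m=((P[...,2]>0.046)&(P[...,2]<0.064)&box&(f[...,1]>120)).astype(np.uint8)
    nn,l,s,ce=cv2.connectedComponentsWithStats(m); i=1+s[1:,4].argmax()
    w,r=rectw(c,l==i,0.054);print(n,'cover',r)
    M=(P[...,2]>0.060)&(P[...,2]<0.12)&(P[...,0]>.42)&(P[...,0]<.62)&(P[...,1]<.40)&(P[...,1]>.29)
    nn,l,s,ce=cv2.connectedComponentsWithStats(M.astype(np.uint8))
    for i in range(1,nn):
        if s[i,4]>8: print('knob',s[i,4],ce[i].round(1),P[l==i].mean(0).round(4),P[l==i][:,2].max().round(4),onplane(c,ce[i],.072).round(4))
    M=(P[...,2]>0.036)&(P[...,2]<0.052)&(P[...,0]>.42)&(P[...,0]<.62)&(P[...,1]<.40)&(P[...,1]>.29)&(f[...,1]>100)
    nn,l,s,ce=cv2.connectedComponentsWithStats(M.astype(np.uint8)); i=1+s[1:,4].argmax()
    w,r=rectw(c,l==i,0.044);print('stand',r)
c=dict(np.load('pics/scene0.npz'));f=c['frame']
cv2.imwrite('pics/zoomC.png',cv2.resize(f[150:270,300:440,::-1],None,fx=5,fy=5,interpolation=cv2.INTER_CUBIC))
E
```

```text
top cover ((534.0086669921875, 225.60052490234375), (250.38621520996094, 179.82180786132812), 10.365445137023926)
knob 14 [174.9 216.6] [0.5264 0.3971 0.0708] 0.0761 [[0.5262 0.3968 0.072 ]]
knob 16 [174.5 238.6] [0.4571 0.3969 0.0692] 0.0759 [[0.4567 0.3962 0.072 ]]
stand ((493.02032470703125, 389.633056640625), (106.61676788330078, 19.153915405273438), 1.2195158004760742)
scene cover ((539.614013671875, 223.18954467773438), (248.1117401123047, 179.5408935546875), 10.323419570922852)
knob 15 [405.7 178.8] [0.4623 0.3965 0.0654] 0.0695 [[0.4728 0.3903 0.072 ]]
knob 17 [417.4 191.6] [0.5321 0.3957 0.0653] 0.0691 [[0.5418 0.3896 0.072 ]]
stand ((513.39013671875, 305.7818298339844), (203.6682586669922, 37.746395111083984), 5.711362838745117)
```

View pics/zoomC.png

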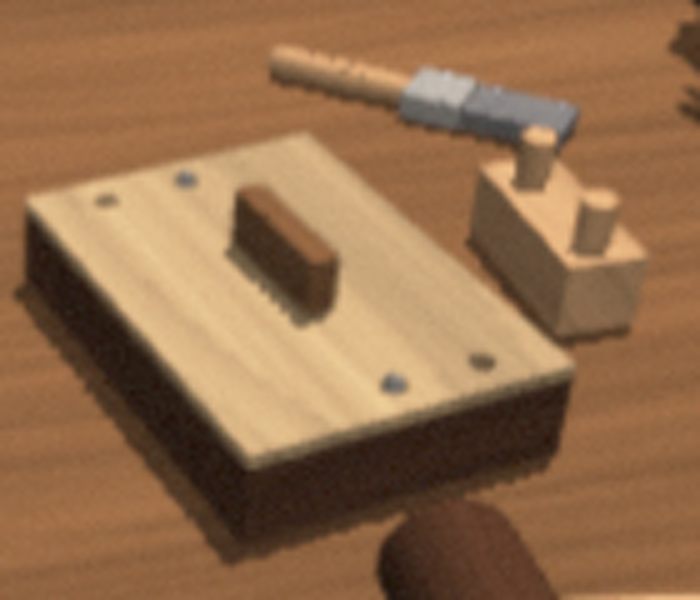

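```bash
python3 -c "
from w import *
go(.5365,.2243,.2,100.35)"
```

```text
pos [ 0.1582 -0.5266  0.2416] rot [-1.800e+02  7.000e-02 -7.328e+01] q6 90.0 F [-0.   0.7  0.3] op 0.0853 t 0.1
  inc [-24.41 -23.13   1.7 ] roll 1.06 mm 842.0
```

Call:
{"fn": "arm_command", "kwargs": {
  "increments": [
    [[-1.3,-1.2,0],0],
    [[-2.6,-2.4,0],1],
    [[-3.9,-3.6,0],1],
    [[-5.2,-4.8,0],1],
    [[-6.5,-6.0,0],1]
  ]
}}

```text
time: 0.6
ee_pos: [0.2553, -0.3261, 0.2415]
tcp_rot: [180.0, 0.1, -79.3]
wrist_force: [1.5, -0.2, 0.2]
opening: 0.0857
```

```bash
python3 -c "
from w import *
go(.5365,.2243,.2,100.35)"
```

```text
pos [ 0.2553 -0.3261  0.2415] rot [ 1.7999e+02  8.0000e-02 -7.9320e+01] q6 117.4 F [ 1.5 -0.2  0.2] op 0.0857 t 0.6
  inc [-19.55 -15.13   1.69] roll 0.06 mm 620.0
```

Call:
{"fn": "arm_command", "kwargs": {
  "increments": [
    [[-1.3,-1.0,0],-1.4],
    [[-2.6,-2.0,0],-2.8],
    [[-3.9,-3.0,0],-4.2],
    [[-5.2,-4.0,0],-5.6],
    [[-6.5,-5.0,0],-7]
  ]
}}

```text
time: 1.1
ee_pos: [0.3483, -0.1416, 0.2416]
tcp_rot: [-179.9, 0.1, -37.0]
wrist_force: [0.4, 0.1, -0.4]
opening: 0.0855
```

```bash
python3 -c "
from w import *
go(.5365,.2243,.2,100.35)"
```

```text
pos [ 0.3483 -0.1416  0.2416] rot [-1.7995e+02  6.0000e-02 -3.6980e+01] q6 104.8 F [ 0.4  0.1 -0.4] op 0.0855 t 1.1
  inc [ -2.79 -16.22   1.68] roll 7.11 mm 414.0
```

Call:
{"fn": "arm_command", "kwargs": {
  "increments": [
    [[-0.3,-1.6,0],-1.4],
    [[-0.6,-3.2,0],-2.8],
    [[-0.9,-4.8,0.2],-4.2],
    [[-1.2,-6.4,0.3],-5.6],
    [[-1.4,-8,0.4],-7]
  ]
}}

```text
time: 1.6
ee_pos: [0.4408, 0.0411, 0.2316]
tcp_rot: [-179.9, 0.0, 5.4]
wrist_force: [0.5, -0.7, 0.5]
opening: 0.085
```

```bash
python3 -c "
from w import *
go(.5365,.2243,.2,100.35)"
```

```text
pos [0.4408 0.0411 0.2316] rot [-1.7992e+02  1.0000e-02  5.4000e+00] q6 89.9 F [ 0.5 -0.7  0.5] op 0.085 t 1.6
  inc [ 4.5  -6.94  1.27] roll 14.17 mm 209.0
```

Roll needed is −15.8 the other way round.

Call:
{"fn": "arm_command", "kwargs": {
  "increments": [
    [[0.9,-1.4,0.2],-1.4],
    [[1.8,-2.8,0.4],-2.8],
    [[2.7,-4.2,0.6],-4.2],
    [[3.6,-5.6,0.9],-5.6],
    [[4.5,-6.9,1.2],-7]
  ]
}}

```text
time: 2.1
ee_pos: [0.537, 0.2253, 0.2011]
tcp_rot: [-179.9, -0.0, 47.8]
wrist_force: [0.5, -0.1, -0.8]
opening: 0.0857
```

Call:
{"fn": "arm_command", "kwargs": {
  "increments": [
    [[0,0,0],-1.4],
    [[0,0,0],-2.8],
    [[0,0,0],-4.2],
    [[0,0,0],-5.6],
    [[0,0,0],-7]
  ]
}}

```text
time: 2.6
ee_pos: [0.5369, 0.2253, 0.2006]
tcp_rot: [-179.9, -0.0, 90.1]
wrist_force: [0.2, 0.0, 0.3]
opening: 0.0857
```

```bash
python3 -c "
from w import *
go(.5365,.2243,.12,100.35)"
```

```text
pos [0.5369 0.2253 0.2006] rot [-1.799e+02 -4.000e-02  9.012e+01] q6 22.6 F [0.2 0.  0.3] op 0.0857 t 2.6
  inc [-0.04 -0.01  3.22] roll -1.7 mm 81.0
```

Call:
{"fn": "arm_command", "kwargs": {
  "increments": [
    [[0,0,1],-1.2],
    [[0,0,2.2],-1.7],
    [[0,0,3.4],-1.7],
    [[0,0,4.4],-1.7],
    [[0,0,5.1],-1.7]
  ],
  "force": 60
}}

```text
time: 3.1
ee_pos: [0.5357, 0.225, 0.0706]
tcp_rot: [-179.8, -0.0, 100.3]
wrist_force: [0.8, -0.3, -0.0]
opening: 0.0853
```

Call:
{"fn": "arm_command", "kwargs": {
  "increments": [
    [[0,0,0],0],
    [[0,0,0],0],
    [[0,0,0],0],
    [[0,0,0],0],
    [[0,0,0],0]
  ],
  "claw": 1,
  "force": 60
}}

```text
time: 3.6
ee_pos: [0.5363, 0.2253, 0.0719]
tcp_rot: [-179.9, -0.1, 100.3]
wrist_force: [-0.7, 0.9, -3.8]
opening: 0.0172
```

Call:
{"fn": "arm_command", "kwargs": {
  "increments": [
    [[0,0,0],0],
    [[0,0,0],0],
    [[0,0,0],0],
    [[0,0,0],0],
    [[0,0,0],0]
  ]
}}

```text
time: 4.1
ee_pos: [0.5362, 0.2253, 0.0719]
tcp_rot: [-179.9, -0.1, 100.3]
wrist_force: [-0.8, 0.0, -1.4]
opening: 0.017
```

Call:
{"fn": "arm_command", "kwargs": {
  "increments": [
    [[0,0,-0.2],0],
    [[0,0,-0.6],0],
    [[0,0,-1.2],0],
    [[0,0,-2],0],
    [[0,0,-2.8],0]
  ]
}}

```text
time: 4.6
ee_pos: [0.5365, 0.2253, 0.1439]
tcp_rot: [-179.9, -0.1, 100.3]
wrist_force: [-0.6, -0.3, -3.9]
opening: 0.0167
```

Call:
{"fn": "arm_command", "kwargs": {
  "increments": [
    [[-0.5,0,-0.2],0],
    [[-1.2,0,-0.2],0],
    [[-2,0,-0.2],0],
    [[-3,0,-0.2],0],
    [[-4,0,-0.2],0]
  ]
}}

```text
time: 5.1
ee_pos: [0.5541, 0.1246, 0.1479]
tcp_rot: [-179.8, -0.0, 100.3]
wrist_force: [0.1, 0.2, -4.7]
opening: 0.017
```

Call:
{"fn": "arm_command", "kwargs": {
  "increments": [
    [[-1,0,0],0],
    [[-2,0,0],0],
    [[-3,0,0],0],
    [[-3.6,0,0],0],
    [[-3.8,0,0],0]
  ]
}}

```text
time: 5.6
ee_pos: [0.571, 0.029, 0.1472]
tcp_rot: [-179.8, -0.0, 100.2]
wrist_force: [-1.7, 0.7, -3.9]
opening: 0.0171
```

```bash
python3 -c "
from w import *
o=np.array([.5362,.2253])+.195*np.array([.179,-.984]);print(o)
go(*o,.0285,100.3)
snap('scene','s1.png');snap('top','t1.png')"
```

```text
[0.571105 0.03342 ]
pos [0.571  0.029  0.1472] rot [-1.7978e+02 -4.0000e-02  1.0017e+02] q6 -7.3 F [-1.7  0.7 -3.9] op 0.0171 t 5.6
  inc [0.17 0.05 4.75] roll -0.02 mm 119.0
```

View pics/s1.png

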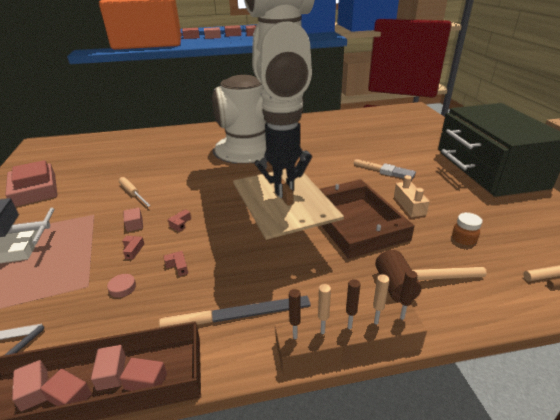

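The cover is held level at (285,200) with clear bench below it, so I'm lowering it.

Call:
{"fn": "arm_command", "kwargs": {
  "increments": [
    [[0,0,1],0],
    [[0,0,2.2],0],
    [[0,0,3.4],0],
    [[0,0,4.2],0],
    [[0,0,4.5],0]
  ]
}}

```text
time: 6.2
ee_pos: [0.5691, 0.0315, 0.0324]
tcp_rot: [-179.6, -0.1, 100.3]
wrist_force: [-0.1, 0.7, -4.2]
opening: 0.0173
```

Call:
{"fn": "arm_command", "kwargs": {
  "increments": [
    [[0,0,0.08],0],
    [[0,0,0.16],0],
    [[0,0,0.24],0],
    [[0,0,0.3],0],
    [[0,0,0.34],0]
  ]
}}

```text
time: 6.7
ee_pos: [0.5696, 0.0316, 0.0258]
tcp_rot: [-179.7, -0.1, 100.3]
wrist_force: [-6.5, 1.3, 13.2]
opening: 0.0169
```

Call:
{"fn": "arm_command", "kwargs": {
  "increments": [
    [[0,0,-0.04],0],
    [[0,0,-0.04],0]
  ]
}}

```text
time: 6.9
ee_pos: [0.5701, 0.0316, 0.0276]
tcp_rot: [-179.8, -0.1, 100.3]
wrist_force: [-0.5, 0.1, -4.0]
opening: 0.0166
```

Call:
{"fn": "arm_command", "kwargs": {
  "increments": [
    [[0,0,0],0],
    [[0,0,0],0],
    [[0,0,0],0],
    [[0,0,0],0],
    [[0,0,0],0]
  ],
  "claw": -0.4
}}

```text
time: 7.4
ee_pos: [0.5702, 0.0316, 0.0276]
tcp_rot: [-179.8, -0.1, 100.3]
wrist_force: [-0.4, 0.1, 0.5]
opening: 0.0599
```

Call:
{"fn": "arm_command", "kwargs": {
  "increments": [
    [[0,0,-0.6],0],
    [[0,0,-2],0],
    [[0,0,-3.6],0],
    [[0,0,-5],0],
    [[0,0,-5.4],0]
  ]
}}

```text
time: 7.9
ee_pos: [0.5721, 0.0316, 0.1683]
tcp_rot: [179.8, -0.0, 100.3]
wrist_force: [0.5, 0.1, -0.3]
opening: 0.0598
```

```bash
python3 - <<'E'
from w import *
c=snap('top','t2.png');s=snap('scene','s2.png')
for uv in((373,190),(409,216),(376,242)): print(elb(c,uv))
for uv in((176,260),(131,244),(179,218)): print('s',elb(s,uv))
cv2.imwrite('pics/zoomD.png',cv2.resize(s['frame'][120:300,100:440,::-1],None,fx=2.3,fy=2.3))
E
```

```text
{'uv': array([373., 190.]), 'org': array([ 0.6135, -0.2293]), 'yaw': -168.4, 'hand': 1, 'size': (60, 45), 'q': [np.int64(39), np.int64(0), np.int64(37), np.int64(34)], 'grip': array([ 0.6223, -0.2275])}
{'uv': array([409., 216.]), 'org': array([ 0.5298, -0.3433]), 'yaw': 159.8, 'hand': 1, 'size': (60, 43), 'q': [np.int64(31), np.int64(38), np.int64(0), np.int64(36)], 'grip': array([ 0.5383, -0.3464])}
{'uv': array([376., 242.]), 'org': array([ 0.4301, -0.2363]), 'yaw': -47.6, 'hand': 1, 'size': (60, 44), 'q': [np.int64(36), np.int64(0), np.int64(39), np.int64(34)], 'grip': array([ 0.424 , -0.2297])}
s {'uv': array([176., 262.]), 'org': array([ 0.6157, -0.2277]), 'yaw': -168.0, 'hand': 1, 'size': (61, 44), 'q': [np.int64(52), np.int64(0), np.int64(49), np.int64(45)], 'grip': array([ 0.6245, -0.2259])}
s {'uv': array([132., 246.]), 'org': array([ 0.5317, -0.3375]), 'yaw': 166.7, 'hand': 1, 'size': (57, 43), 'q': [np.int64(34), np.int64(41), np.int64(0), np.int64(33)], 'grip': array([ 0.5404, -0.3395])}
s {'uv': array([179., 220.]), 'org': array([ 0.4339, -0.2342]), 'yaw': -51.6, 'hand': 1, 'size': (59, 46), 'q': [np.int64(34), np.int64(0), np.int64(34), np.int64(34)], 'grip': array([ 0.4283, -0.2271])}
```

View pics/zoomD.png

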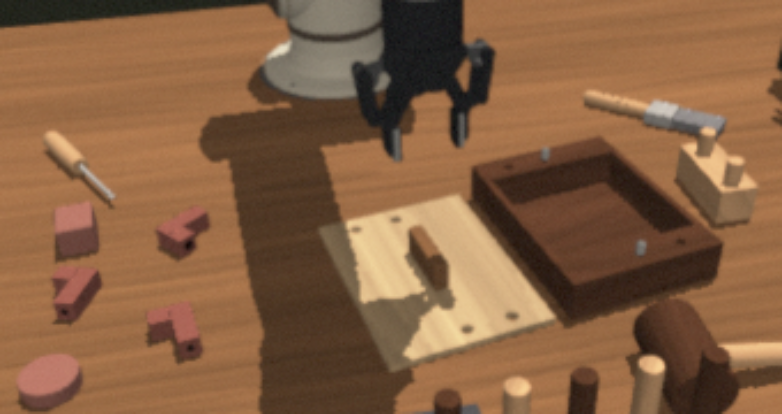

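View pics/t2.png

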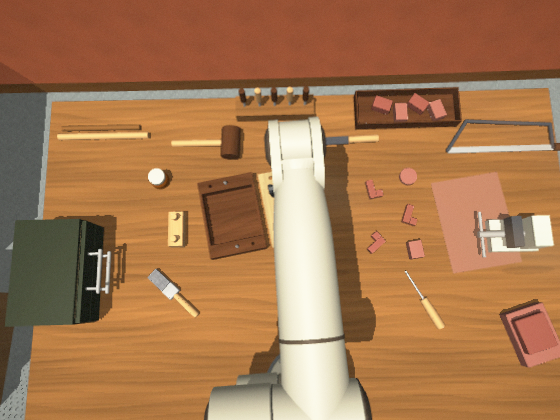

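```bash
python3 -c "
from w import *
go(.6235,-.2267,.1,101.8)"
```

```text
pos [0.5716 0.0316 0.1654] rot [ 1.7997e+02 -5.0000e-02  1.0031e+02] q6 -7.2 F [-0.3  0.7 -0.6] op 0.0599 t 8.0
  inc [-10.54   0.19   2.6 ] roll -0.25 mm 271.0
```

Call:
{"fn": "arm_command", "kwargs": {
  "increments": [
    [[-1.9,0,0],0],
    [[-3.8,0,0],-0.2],
    [[-5.7,0.1,0.4],-0.2],
    [[-7.6,0.1,1],-0.2],
    [[-9.5,0.2,1.6],-0.2]
  ]
}}

```text
time: 8.5
ee_pos: [0.6185, -0.203, 0.1233]
tcp_rot: [-179.9, -0.1, 101.5]
wrist_force: [0.8, 0.4, -0.1]
opening: 0.0597
```

```bash
python3 -c "
from w import *
go(.6235,-.2267,.06,101.8)
s=snap('scene','s3.png')
cv2.imwrite('pics/zoomE.png',cv2.resize(s['frame'][120:300,100:340,::-1],None,fx=3,fy=3))"
```

```text
pos [ 0.6185 -0.203   0.1233] rot [-1.7994e+02 -1.0000e-01  1.0151e+02] q6 -29.7 F [ 0.8  0.4 -0.1] op 0.0597 t 8.5
  inc [-0.97  0.01  2.53] roll -0.05 mm 68.0
```

View pics/zoomE.png

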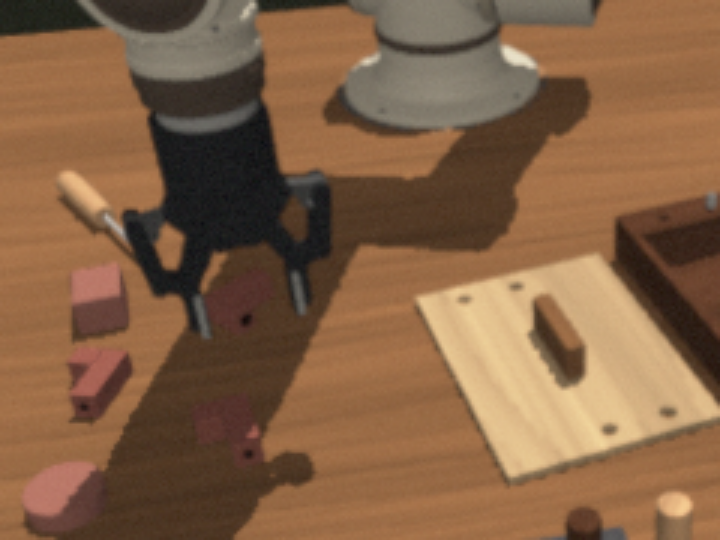

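The stones haven't moved and elbow A is still at scene zoom (235,430). I'm moving above it and then down.

Call:
{"fn": "arm_command", "kwargs": {
  "increments": [
    [[-0.5,0,0.6],0],
    [[-0.97,0,1.4],0],
    [[-0.97,0,2.0],0],
    [[-0.97,0,2.5],0],
    [[-0.97,0,2.5],0]
  ]
}}

```text
time: 9.05
ee_pos: [0.6216, -0.2313, 0.0541]
tcp_rot: [-179.6, -0.2, 101.3]
wrist_force: [-0.2, 0.3, 0.1]
opening: 0.0599
```

```bash
python3 -c "
from w import *
go(.6235,-.2267,.016,101.8)"
```

```text
pos [ 0.6216 -0.2313  0.0541] rot [-179.57   -0.18  101.34] q6 -31.7 F [-0.2  0.3  0.1] op 0.0599 t 9.05
  inc [0.16 0.12 1.52] roll -0.08 mm 38.0
```

Call:
{"fn": "arm_command", "kwargs": {
  "increments": [
    [[0.1,0.1,0.4],0],
    [[0.16,0.12,0.8],-0.1],
    [[0.16,0.12,1.2],-0.1],
    [[0.16,0.12,1.45],-0.1],
    [[0.16,0.12,1.52],-0.1]
  ]
}}

```text
time: 9.55
ee_pos: [0.623, -0.2265, 0.015]
tcp_rot: [-179.5, -0.2, 101.9]
wrist_force: [0.6, -0.6, 0.1]
opening: 0.0597
```

Call:
{"fn": "arm_command", "kwargs": {
  "increments": [
    [[0,0,0],0],
    [[0,0,0],0],
    [[0,0,0],0],
    [[0,0,0],0],
    [[0,0,0],0]
  ],
  "claw": 1,
  "force": 40
}}

```text
time: 10.05
ee_pos: [0.6233, -0.2267, 0.0156]
tcp_rot: [-179.6, -0.2, 101.9]
wrist_force: [-0.0, -0.1, 2.3]
opening: 0.0211
```

```bash
python3 -c "
from w import *
go(.5792,.2757,.12,100.3)"
```

```text
pos [ 0.6233 -0.2267  0.0156] rot [-179.56   -0.18  101.94] q6 -31.9 F [-0.  -0.1  2.3] op 0.0211 t 10.05
  inc [20.04  2.4  -4.13] roll 0.27 mm 515.0
```

Call:
{"fn": "arm_command", "kwargs": {
  "increments": [
    [[0,0,-0.2],0],
    [[0,0,-0.8],0],
    [[0,0,-1.8],0],
    [[0.4,0,-3],0],
    [[1.4,0.2,-4.2],0]
  ]
}}

```text
time: 10.55
ee_pos: [0.6214, -0.1926, 0.1226]
tcp_rot: [-179.6, -0.2, 101.8]
wrist_force: [0.8, 0.7, -0.3]
opening: 0.0211
```

Call:
{"fn": "arm_command", "kwargs": {
  "increments": [
    [[1.6,0.2,0],0],
    [[3.4,0.4,0],0],
    [[5.2,0.6,0],0.3],
    [[7.0,0.8,0],0.3],
    [[8.8,1.0,0],0.3]
  ]
}}

```text
time: 11.05
ee_pos: [0.6005, 0.0296, 0.1243]
tcp_rot: [-179.6, -0.1, 100.0]
wrist_force: [1.0, 1.2, -1.4]
opening: 0.0211
```

```bash
python3 -c "
from w import *
go(.5792,.2757,.12,100.3)"
```

```text
pos [0.6005 0.0296 0.1243] rot [-1.7961e+02 -1.4000e-01  1.0000e+02] q6 -7.2 F [ 1.   1.2 -1.4] op 0.0211 t 11.05
  inc [9.84 0.87 0.19] roll -0.05 mm 247.0
```

Call:
{"fn": "arm_command", "kwargs": {
  "increments": [
    [[1.9,0.2,0],0],
    [[3.8,0.4,0],0],
    [[5.7,0.6,0],0],
    [[7.6,0.7,0],0],
    [[9.4,0.85,0.2],-0.05]
  ]
}}

```text
time: 11.55
ee_pos: [0.5804, 0.2669, 0.1218]
tcp_rot: [-179.7, -0.2, 100.3]
wrist_force: [1.4, 0.9, -1.1]
opening: 0.021
```

```bash
python3 -c "
from w import *
go(.5792,.2757,.05,100.3)"
```

```text
pos [0.5804 0.2669 0.1218] rot [-179.74   -0.18  100.32] q6 14.3 F [ 1.4  0.9 -1.1] op 0.021 t 11.55
  inc [0.34 0.03 2.87] roll 0.0 mm 72.0
```

Call:
{"fn": "arm_command", "kwargs": {
  "increments": [
    [[0.2,0,0.3],0],
    [[0.34,0,1.2],0],
    [[0.34,0,2.1],0],
    [[0.34,0,2.8],0],
    [[0.34,0,3.2],0]
  ]
}}

```text
time: 12.05
ee_pos: [0.578, 0.2749, 0.0409]
tcp_rot: [-179.7, -0.1, 100.3]
wrist_force: [0.2, -1.4, -1.3]
opening: 0.0214
```

```bash
python3 -c "
from w import *
go(.5792,.2757,.0236,100.3)"
```

```text
pos [0.578  0.2749 0.0409] rot [-1.7965e+02 -1.5000e-01  1.0031e+02] q6 15.0 F [ 0.2 -1.4 -1.3] op 0.0214 t 12.05
  inc [0.02 0.06 0.69] roll 0.0 mm 17.0
```

Call:
{"fn": "arm_command", "kwargs": {
  "increments": [
    [[0,0,0.25],0],
    [[0,0,0.42],0],
    [[0,0,0.53],0],
    [[0,0,0.61],0],
    [[0,0,0.66],0]
  ]
}}

```text
time: 12.55
ee_pos: [0.5781, 0.275, 0.0247]
tcp_rot: [-179.7, -0.2, 100.3]
wrist_force: [0.3, -1.2, -2.2]
opening: 0.0212
```

Call:
{"fn": "arm_command", "kwargs": {
  "increments": [
    [[0,0,0.04],0],
    [[0,0,0.08],0],
    [[0,0,0.1],0]
  ]
}}

```text
time: 12.85
ee_pos: [0.5783, 0.2751, 0.0236]
tcp_rot: [-179.8, -0.2, 100.3]
wrist_force: [-3.4, -0.9, 8.5]
opening: 0.0212
```

Call:
{"fn": "arm_command", "kwargs": {
  "increments": [
    [[0,0,0],0],
    [[0,0,0],0],
    [[0,0,0],0]
  ],
  "claw": 0.2
}}

```text
time: 13.15
ee_pos: [0.5784, 0.2752, 0.0237]
tcp_rot: [-179.8, -0.2, 100.3]
wrist_force: [0.8, 0.4, -1.0]
opening: 0.0342
```

Call:
{"fn": "arm_command", "kwargs": {
  "increments": [
    [[0,0,-0.3],0],
    [[0,0,-1.2],0],
    [[0,0,-2.4],0],
    [[0,0,-3.6],0],
    [[0,0,-4.2],0]
  ]
}}

```text
time: 13.65
ee_pos: [0.5797, 0.2753, 0.1322]
tcp_rot: [-180.0, -0.2, 100.3]
wrist_force: [0.1, -0.1, 0.2]
opening: 0.0345
```

Call:
{"fn": "arm_command", "kwargs": {
  "increments": [
    [[-1.6,0.3,0],0],
    [[-3.4,0.6,0],0],
    [[-5.3,0.9,0],0.8],
    [[-7.2,1.2,0],1.8],
    [[-9.1,1.5,0],2.8]
  ],
  "claw": -0.4
}}

```text
time: 14.15
ee_pos: [0.6576, 0.0564, 0.131]
tcp_rot: [-179.9, -0.2, 83.3]
wrist_force: [0.4, 0.5, 0.4]
opening: 0.0595
```

```bash
python3 - <<'E'
from w import *
s=snap('scene','s4.png');c=snap('top','t4.png')
for uv in((131,244),(179,218)): print('s',elb(s,uv))
for uv in((409,216),(376,242)): print(elb(c,uv))
cv2.imwrite('pics/zoomF.png',cv2.resize(s['frame'][120:300,100:440,::-1],None,fx=2.3,fy=2.3))
go(.540,-.344,.1,69.6)
E
```

```text
s {'uv': array([132., 246.]), 'org': array([ 0.5334, -0.3379]), 'yaw': 166.7, 'hand': 1, 'size': (61, 43), 'q': [np.int64(33), np.int64(39), np.int64(0), np.int64(27)], 'grip': array([ 0.5422, -0.3399])}
s {'uv': array([179., 220.]), 'org': array([ 0.4341, -0.2345]), 'yaw': -49.2, 'hand': 1, 'size': (60, 44), 'q': [np.int64(31), np.int64(0), np.int64(32), np.int64(31)], 'grip': array([ 0.4282, -0.2276])}
{'uv': array([409., 216.]), 'org': array([ 0.5294, -0.3431]), 'yaw': 159.4, 'hand': 1, 'size': (61, 43), 'q': [np.int64(34), np.int64(38), np.int64(0), np.int64(39)], 'grip': array([ 0.5378, -0.3463])}
{'uv': array([376., 242.]), 'org': array([ 0.43  , -0.2362]), 'yaw': -47.9, 'hand': 1, 'size': (60, 44), 'q': [np.int64(36), np.int64(0), np.int64(42), np.int64(33)], 'grip': array([ 0.424 , -0.2295])}
pos [0.6584 0.0528 0.1304] rot [-1.7989e+02 -1.4000e-01  8.2990e+01] q6 11.5 F [-0.9 -0.4 -1.4] op 0.0599 t 14.25
  inc [-16.33  -2.76   1.18] roll 2.23 mm 415.0
```

View pics/zoomF.png

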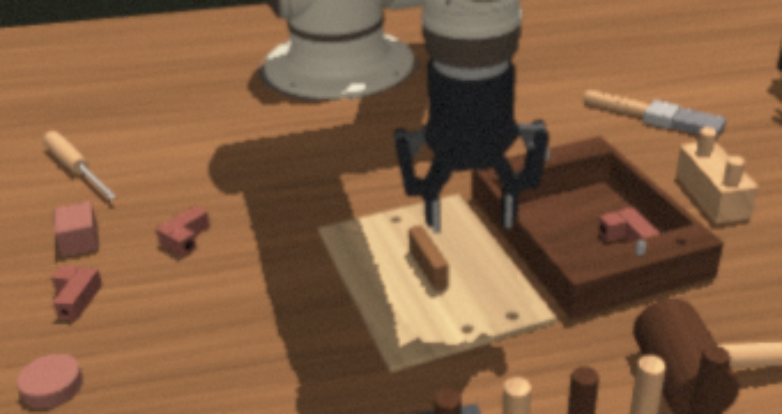

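Elbow A lies flat in the chest, and B and C haven't moved. Next is B.

Call:
{"fn": "arm_command", "kwargs": {
  "increments": [
    [[-1.9,-0.3,0],0.8],
    [[-3.8,-0.6,0],1.6],
    [[-5.7,-0.9,0],2.2],
    [[-7.6,-1.2,0],2.2],
    [[-9.5,-1.5,0],2.2]
  ]
}}

```text
time: 14.75
ee_pos: [0.5914, -0.1796, 0.1297]
tcp_rot: [-179.9, -0.1, 69.8]
wrist_force: [0.4, -1.4, 1.2]
opening: 0.0596
```

```bash
python3 -c "
from w import *
go(.5395,-.3445,.06,70)"
```

```text
pos [ 0.5914 -0.1796  0.1297] rot [-1.7985e+02 -1.2000e-01  6.9840e+01] q6 3.2 F [ 0.4 -1.4  1.2] op 0.0596 t 14.75
  inc [-6.91  0.33  2.77] roll -0.03 mm 186.0
```

Call:
{"fn": "arm_command", "kwargs": {
  "increments": [
    [[-1.8,0.1,0.4],0],
    [[-3.6,0.2,1],0],
    [[-5.3,0.3,1.7],0],
    [[-6.5,0.3,2.3],0],
    [[-6.9,0.33,2.6],0]
  ]
}}

```text
time: 15.25
ee_pos: [0.5378, -0.3461, 0.0623]
tcp_rot: [-179.7, -0.1, 69.7]
wrist_force: [1.1, 0.8, -0.5]
opening: 0.0597
```

```bash
python3 - <<'E'
from w import *
go(.5395,-.3445,.016,70)
s=snap('scene','s5.png');c=dict(s)
cv2.imwrite('pics/zoomG.png',cv2.resize(s['frame'][140:300,80:260,::-1],None,fx=3.5,fy=3.5))
E
```

```text
pos [ 0.5378 -0.3461  0.0623] rot [-1.7971e+02 -1.3000e-01  6.9710e+01] q6 -12.5 F [ 1.1  0.8 -0.5] op 0.0597 t 15.25
  inc [0.08 0.05 1.85] roll -0.05 mm 46.0
```

View pics/zoomG.png

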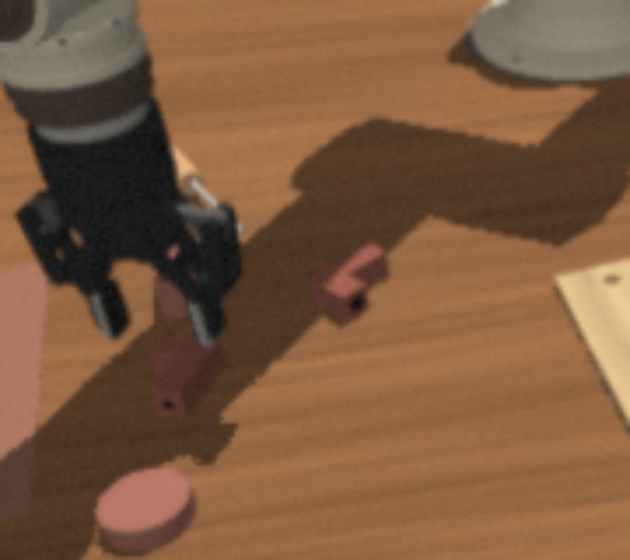

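Call:
{"fn": "arm_command", "kwargs": {
  "increments": [
    [[0.08,0.05,0.4],0],
    [[0.08,0.05,0.9],0],
    [[0.08,0.05,1.4],0],
    [[0.08,0.05,1.75],0],
    [[0.08,0.05,1.85],0]
  ]
}}

```text
time: 15.8
ee_pos: [0.5392, -0.3432, 0.0138]
tcp_rot: [-179.6, -0.2, 69.8]
wrist_force: [0.7, 0.1, -0.4]
opening: 0.0597
```

Call:
{"fn": "arm_command", "kwargs": {
  "increments": [
    [[0,0,0],0],
    [[0,0,0],0],
    [[0,0,0],0],
    [[0,0,0],0],
    [[0,0,0],0]
  ],
  "claw": 1
}}

```text
time: 16.3
ee_pos: [0.5396, -0.3435, 0.0145]
tcp_rot: [-179.6, -0.2, 69.8]
wrist_force: [-0.2, 0.7, 3.4]
opening: 0.0212
```

Call:
{"fn": "arm_command", "kwargs": {
  "increments": [
    [[0,0,-0.2],0],
    [[0,0,-0.8],0],
    [[0,0,-1.8],0],
    [[0,0,-3],0],
    [[0,0,-4.2],0]
  ]
}}

```text
time: 16.8
ee_pos: [0.5399, -0.3438, 0.1215]
tcp_rot: [-179.6, -0.2, 69.8]
wrist_force: [1.1, -0.4, -1.1]
opening: 0.0214
```

```bash
python3 - <<'E'
from w import *
go(.5935,.197,.12,100.3)
E
```

```text
pos [ 0.5399 -0.3438  0.1215] rot [-1.7964e+02 -1.5000e-01  6.9770e+01] q6 -12.3 F [ 1.1 -0.4 -1.1] op 0.0214 t 16.8
  inc [21.04 -5.47  0.15] roll -5.09 mm 544.0
```

Call:
{"fn": "arm_command", "kwargs": {
  "increments": [
    [[1.6,-0.4,0],-1],
    [[3.4,-0.9,0],-2],
    [[5.3,-1.4,0],-3],
    [[7.2,-1.9,0],-4],
    [[9.1,-2.4,0],-5.1]
  ]
}}

```text
time: 17.3
ee_pos: [0.5622, -0.1079, 0.1239]
tcp_rot: [-179.8, -0.3, 100.6]
wrist_force: [0.4, -0.1, -1.0]
opening: 0.0215
```

```bash
python3 - <<'E'
from w import *
go(.5935,.197,.12,100.3)
E
```

```text
pos [ 0.5622 -0.1079  0.1239] rot [-179.83   -0.29  100.59] q6 -21.6 F [ 0.4 -0.1 -1. ] op 0.0215 t 17.3
  inc [11.76  3.47  0.2 ] roll 0.05 mm 307.0
```

Call:
{"fn": "arm_command", "kwargs": {
  "increments": [
    [[1.8,0.5,0],0],
    [[3.6,1.1,0],0],
    [[5.4,1.6,0],0],
    [[7.2,2.1,0],0],
    [[9.0,2.7,0],0]
  ]
}}

```text
time: 17.8
ee_pos: [0.587, 0.1276, 0.1263]
tcp_rot: [-179.9, -0.3, 100.6]
wrist_force: [1.6, -0.6, -2.7]
opening: 0.0211
```

Call:
{"fn": "arm_command", "kwargs": {
  "increments": [
    [[1.4,0.4,0],0],
    [[2.4,0.7,0],0],
    [[2.7,0.8,0.2],0],
    [[2.7,0.8,0.9],0],
    [[2.7,0.8,1.4],0]
  ]
}}

```text
time: 18.3
ee_pos: [0.594, 0.1975, 0.0911]
tcp_rot: [-179.9, -0.3, 100.6]
wrist_force: [0.2, 0.7, -2.4]
opening: 0.0209
```

```bash
python3 - <<'E'
from w import *
go(.5935,.197,.0225,100.3)
E
```

```text
pos [0.594  0.1975 0.0911] rot [-179.87   -0.28  100.6 ] q6 7.7 F [ 0.2  0.7 -2.4] op 0.0209 t 18.3
  inc [-0.03 -0.02  2.74] roll 0.05 mm 69.0
```

Call:
{"fn": "arm_command", "kwargs": {
  "increments": [
    [[0,0,0.5],0],
    [[0,0,1.1],0],
    [[0,0,1.7],0],
    [[0,0,2.2],0],
    [[0,0,2.4],0]
  ]
}}

```text
time: 18.8
ee_pos: [0.593, 0.1973, 0.0291]
tcp_rot: [-179.7, -0.3, 100.6]
wrist_force: [0.4, -0.3, -2.7]
opening: 0.0208
```

Call:
{"fn": "arm_command", "kwargs": {
  "increments": [
    [[0,0,0.08],0],
    [[0,0,0.15],0],
    [[0,0,0.21],0],
    [[0,0,0.27],0],
    [[0,0,0.32],0]
  ]
}}

```text
time: 19.3
ee_pos: [0.5934, 0.1975, 0.0224]
tcp_rot: [-179.8, -0.3, 100.6]
wrist_force: [-4.9, -1.0, 15.7]
opening: 0.0215
```

Call:
{"fn": "arm_command", "kwargs": {
  "increments": [
    [[0,0,0],0],
    [[0,0,0],0],
    [[0,0,0],0]
  ],
  "claw": 0.2
}}

```text
time: 19.6
ee_pos: [0.5935, 0.1976, 0.0226]
tcp_rot: [-179.8, -0.3, 100.6]
wrist_force: [0.7, -0.3, 0.8]
opening: 0.034
```

Call:
{"fn": "arm_command", "kwargs": {
  "increments": [
    [[0,0,-0.3],0],
    [[0,0,-1.2],0],
    [[0,0,-2.4],0],
    [[0,0,-3.6],0],
    [[0,0,-4.2],0]
  ]
}}

```text
time: 20.1
ee_pos: [0.5948, 0.1974, 0.1311]
tcp_rot: [179.9, -0.3, 100.6]
wrist_force: [0.5, -0.1, 0.4]
opening: 0.0339
```

Call:
{"fn": "arm_command", "kwargs": {
  "increments": [
    [[-1.6,0.5,0],1],
    [[-3.4,1,0],2.4],
    [[-5.2,1.7,0],3.8],
    [[-7,2.3,0],5.2],
    [[-8.8,2.8,0],6.6]
  ],
  "claw": -0.4
}}

```text
time: 20.6
ee_pos: [0.7047, -0.0077, 0.1295]
tcp_rot: [-179.8, -0.3, 60.7]
wrist_force: [0.1, 0.6, 0.8]
opening: 0.0598
```

```bash
python3 - <<'E'
from w import *
s=snap('scene','s6.png');c=snap('top','t6.png')
print('s',elb(s,(179,218)));print(elb(c,(376,242)))
cv2.imwrite('pics/zoomH.png',cv2.resize(s['frame'][120:300,100:440,::-1],None,fx=2.3,fy=2.3))
go(.426,-.2288,.1,41)
E
```

```text
s {'uv': array([194., 224.]), 'org': array([ 0.4618, -0.1966]), 'yaw': -45.3, 'hand': 1, 'size': (59, 45), 'q': [np.int64(30), np.int64(0), np.int64(34), np.int64(34)], 'grip': array([ 0.4555, -0.1902])}
{'uv': array([363., 234.]), 'org': array([ 0.4583, -0.1984]), 'yaw': -47.0, 'hand': 1, 'size': (56, 45), 'q': [np.int64(35), np.int64(0), np.int64(35), np.int64(39)], 'grip': array([ 0.4522, -0.1918])}
pos [ 0.7053 -0.0114  0.1284] rot [-179.84   -0.19   60.41] q6 28.6 F [-0.1  1.2  0.6] op 0.0599 t 20.7
  inc [-13.08  -5.42   1.11] roll 3.24 mm 355.0
```

View pics/zoomH.png

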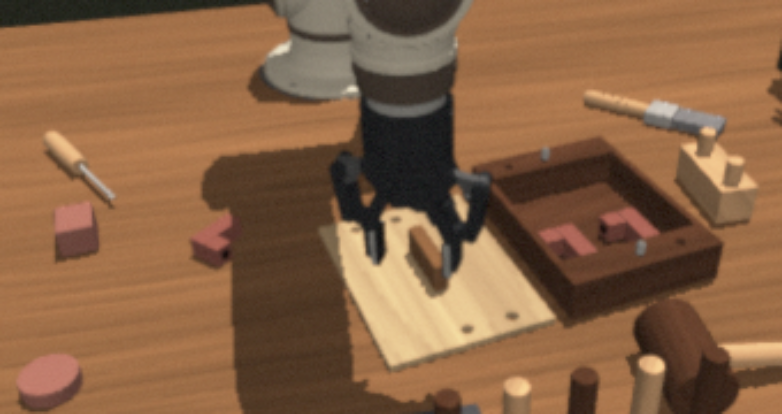

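Elbow C has been knocked aside to about (0.460,−0.197). A and B are in the chest. I'll approach and measure again.

Call:
{"fn": "arm_command", "kwargs": {
  "increments": [
    [[-1,-0.8,0],0.8],
    [[-2,-1.6,0],1.6],
    [[-3,-2.4,0],2.4],
    [[-4,-3.2,0],2.4],
    [[-4,-3.2,0],2.4]
  ]
}}

```text
time: 21.2
ee_pos: [0.5834, -0.0596, 0.1284]
tcp_rot: [-179.7, -0.1, 46.0]
wrist_force: [0.8, 0.1, 1.1]
opening: 0.0599
```

```bash
python3 - <<'E'
from w import *
s=snap('scene','s7.png');c=snap('top','t7.png')
print('s',elb(s,(194,224)));print(elb(c,(363,234)))
a=cv2.resize(s['frame'][170:280,140:260,::-1],None,fx=3.3,fy=3.3);b=cv2.resize(c['frame'][190:300,300:420,::-1],None,fx=3.3,fy=3.3)
cv2.imwrite('pics/zoomI.png',np.hstack([a,b]))
go(.454,-.191,.1,44)
E
```

```text
s {'uv': array([194., 224.]), 'org': array([ 0.4846, -0.1864]), 'yaw': -20.0, 'hand': -1, 'size': (95, 52), 'q': [np.int64(30), np.int64(53), np.int64(32), np.int64(66)], 'grip': array([ 0.4761, -0.1834])}
{'uv': array([366., 232.]), 'org': array([ 0.4562, -0.2126]), 'yaw': -46.9, 'hand': 1, 'size': (41, 18), 'q': [np.int64(4), np.int64(1), np.int64(6), np.int64(22)], 'grip': array([ 0.4501, -0.206 ])}
pos [ 0.5862 -0.0588  0.1286] rot [-1.7982e+02 -1.7000e-01  4.6020e+01] q6 38.1 F [-0.6 -0.1 -0.2] op 0.06 t 21.3
  inc [-7.48 -0.13  1.12] roll 0.34 mm 189.0
```

View pics/zoomI.png

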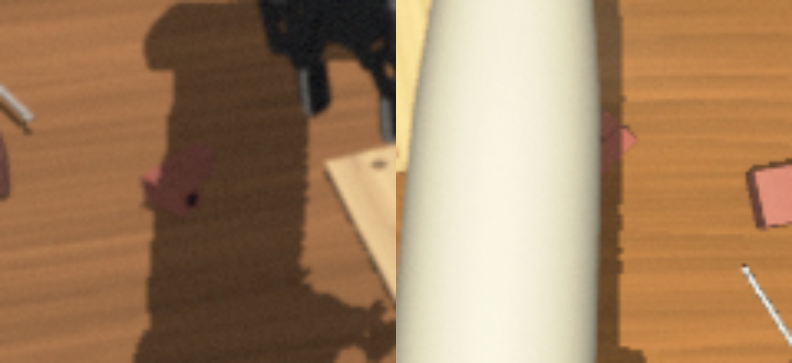

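Call:
{"fn": "arm_command", "kwargs": {
  "increments": [
    [[1.4,-1.2,-0.5],0],
    [[2.8,-2.4,-1],0],
    [[4.2,-3.6,-1.5],0],
    [[5.6,-4.8,-1.5],0],
    [[6.2,-5.2,-1.5],0]
  ]
}}

```text
time: 21.8
ee_pos: [0.6007, 0.1475, 0.167]
tcp_rot: [-179.8, -0.2, 46.3]
wrist_force: [0.6, -0.6, -0.5]
opening: 0.0596
```

```bash
python3 - <<'E'
from w import *
s=snap('scene','s8.png');c=snap('top','t8.png')
print('s',elb(s,(194,224)));print(elb(c,(363,234)))
a=cv2.resize(s['frame'][170:280,140:260,::-1],None,fx=3.3,fy=3.3);b=cv2.resize(c['frame'][190:300,300:420,::-1],None,fx=3.3,fy=3.3)
cv2.imwrite('pics/zoomJ.png',np.hstack([a,b]))
go(.454,-.191,.1,44)
E
```

```text
s {'uv': array([194., 224.]), 'org': array([ 0.4614, -0.1961]), 'yaw': -46.0, 'hand': 1, 'size': (60, 45), 'q': [np.int64(34), np.int64(0), np.int64(34), np.int64(35)], 'grip': array([ 0.4552, -0.1896])}
{'uv': array([363., 234.]), 'org': array([ 0.4585, -0.1984]), 'yaw': -43.7, 'hand': 1, 'size': (61, 43), 'q': [np.int64(42), np.int64(0), np.int64(36), np.int64(34)], 'grip': array([ 0.452 , -0.1922])}
pos [0.6007 0.1459 0.1661] rot [-1.7979e+02 -1.6000e-01  4.6270e+01] q6 57.3 F [ 0.5 -0.3  0. ] op 0.0596 t 21.9
  inc [-13.8    5.09   2.59] roll 0.38 mm 373.0
```

View pics/zoomJ.png

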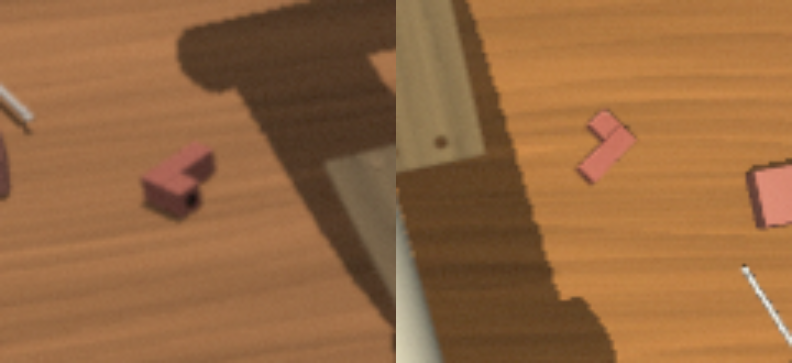

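C is fully visible now at org (0.460,−0.197), yaw −45°. Going to its grip point.

Call:
{"fn": "arm_command", "kwargs": {
  "increments": [
    [[-1.8,0.7,0],0],
    [[-3.6,1.4,0],0],
    [[-5.4,2.1,0],0.2],
    [[-7.2,2.7,0],0.2],
    [[-9,3.4,0],0.2]
  ]
}}

```text
time: 22.4
ee_pos: [0.5054, -0.0778, 0.165]
tcp_rot: [-179.8, -0.1, 45.0]
wrist_force: [1.9, -0.2, 0.4]
opening: 0.0596
```

Call:
{"fn": "arm_command", "kwargs": {
  "increments": [
    [[-1.6,0.6,0.5],0],
    [[-3.0,1.1,1.1],0],
    [[-3.8,1.4,1.7],0],
    [[-4.2,1.5,2.3],0],
    [[-4.2,1.5,2.7],0]
  ]
}}

```text
time: 22.9
ee_pos: [0.4565, -0.1802, 0.0959]
tcp_rot: [-179.7, -0.1, 44.9]
wrist_force: [0.4, -0.6, 0.3]
opening: 0.0599
```

```bash
python3 - <<'E'
from w import *
go(.4536,-.191,.016,45)
E
```

```text
pos [ 0.4565 -0.1802  0.0959] rot [-1.7974e+02 -8.0000e-02  4.4870e+01] q6 23.5 F [ 0.4 -0.6  0.3] op 0.0599 t 22.9
  inc [-0.39  0.24  3.2 ] roll -0.02 mm 81.0
```

Call:
{"fn": "arm_command", "kwargs": {
  "increments": [
    [[-0.39,0.24,0.3],0],
    [[-0.39,0.24,1],0],
    [[-0.39,0.24,1.7],0],
    [[-0.39,0.24,2.1],0],
    [[-0.39,0.24,2.2],0]
  ]
}}

```text
time: 23.4
ee_pos: [0.4533, -0.1909, 0.0398]
tcp_rot: [-179.6, -0.0, 44.9]
wrist_force: [-0.5, 0.5, 0.4]
opening: 0.0596
```

```bash
python3 - <<'E'
from w import *
go(.4536,-.191,.016,45)
s=camera('scene')
cv2.imwrite('pics/zoomK.png',cv2.resize(s['frame'][150:280,120:280,::-1],None,fx=4,fy=4))
E
```

```text
pos [ 0.4533 -0.1909  0.0398] rot [-1.7965e+02 -4.0000e-02  4.4900e+01] q6 22.2 F [-0.5  0.5  0.4] op 0.0596 t 23.4
  inc [0.01 0.02 0.95] roll -0.02 mm 24.0
```

View pics/zoomK.png

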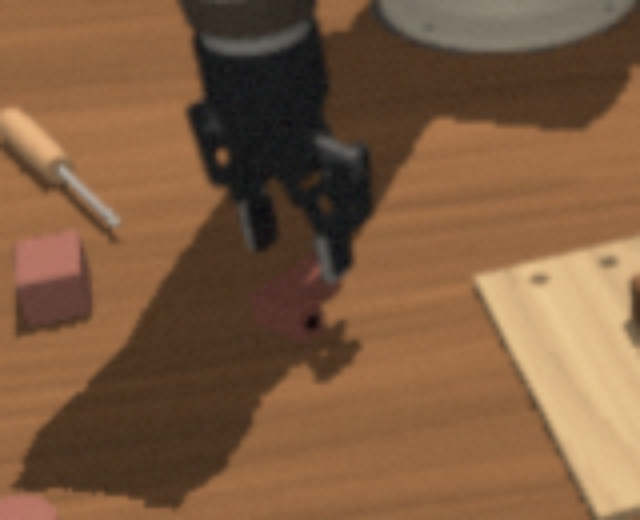

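The fingers at (260,230) and (330,265) straddle the long arm, as planned.

Call:
{"fn": "arm_command", "kwargs": {
  "increments": [
    [[0,0,0.3],0],
    [[0,0,0.6],0],
    [[0,0,0.85],0],
    [[0,0,0.95],0],
    [[0,0,0.95],0]
  ]
}}

```text
time: 23.95
ee_pos: [0.4532, -0.1907, 0.0161]
tcp_rot: [-179.6, -0.0, 44.9]
wrist_force: [0.2, -1.1, 0.0]
opening: 0.0598
```

Call:
{"fn": "arm_command", "kwargs": {
  "increments": [
    [[0,0,0],0],
    [[0,0,0],0],
    [[0,0,0],0],
    [[0,0,0],0],
    [[0,0,0],0]
  ],
  "claw": 1
}}

```text
time: 24.45
ee_pos: [0.4535, -0.1909, 0.0165]
tcp_rot: [-179.7, -0.1, 44.9]
wrist_force: [-1.4, 0.4, 4.5]
opening: 0.0214
```

Call:
{"fn": "arm_command", "kwargs": {
  "increments": [
    [[0,0,-0.2],0],
    [[0,0,-0.8],0],
    [[0,0,-1.8],0],
    [[0,0,-3],0],
    [[0,0,-4.2],0]
  ]
}}

```text
time: 24.95
ee_pos: [0.4535, -0.1912, 0.1235]
tcp_rot: [-179.7, -0.1, 44.9]
wrist_force: [1.0, -0.7, -1.3]
opening: 0.0209
```

```bash
python3 - <<'E'
from w import *
go(.4863,.2162,.12,100.3)
E
```

```text
pos [ 0.4535 -0.1912  0.1235] rot [-1.7969e+02 -6.0000e-02  4.4900e+01] q6 22.1 F [ 1.  -0.7 -1.3] op 0.0209 t 24.95
  inc [ 12.43 -10.62   0.21] roll -9.23 mm 409.0
```

Call:
{"fn": "arm_command", "kwargs": {
  "increments": [
    [[1.3,-1.1,0],-1.2],
    [[2.7,-2.3,0],-2.5],
    [[4.1,-3.5,0],-3.8],
    [[5.5,-4.7,0],-5.2],
    [[6.9,-5.9,0],-6.5]
  ]
}}

```text
time: 25.45
ee_pos: [0.4715, 0.0368, 0.1257]
tcp_rot: [-179.9, -0.3, 84.2]
wrist_force: [2.0, -0.1, -1.9]
opening: 0.0212
```

```bash
python3 - <<'E'
from w import *
go(.4863,.2162,.12,100.3)
E
```

```text
pos [0.4715 0.0368 0.1257] rot [-179.86   -0.25   84.23] q6 10.1 F [ 2.  -0.1 -1.9] op 0.0212 t 25.45
  inc [ 7.2  -0.13  0.26] roll -2.68 mm 180.0
```

Call:
{"fn": "arm_command", "kwargs": {
  "increments": [
    [[1.7,0,0],-1.2],
    [[3.4,0,0],-2.4],
    [[5.1,0,0],-2.7],
    [[6.7,-0.1,0.1],-2.7],
    [[7.2,-0.1,0.3],-2.7]
  ]
}}

```text
time: 25.95
ee_pos: [0.487, 0.2195, 0.12]
tcp_rot: [180.0, -0.3, 100.6]
wrist_force: [0.5, -0.7, -1.4]
opening: 0.0212
```

Call:
{"fn": "arm_command", "kwargs": {
  "increments": [
    [[0,0,0.5],0],
    [[0,0,1.1],0],
    [[0,0,1.7],0],
    [[0,0,2.3],0],
    [[0,0,2.6],0]
  ]
}}

```text
time: 26.45
ee_pos: [0.4862, 0.2186, 0.0528]
tcp_rot: [-179.9, -0.3, 100.5]
wrist_force: [-0.9, 0.0, -2.2]
opening: 0.0205
```

```bash
python3 - <<'E'
from w import *
go(.4863,.2162,.0245,100.3)
E
```

```text
pos [0.4862 0.2186 0.0528] rot [-179.87   -0.3   100.52] q6 13.5 F [-0.9  0.  -2.2] op 0.0205 t 26.45
  inc [-0.1  -0.01  1.13] roll 0.04 mm 28.0
```

Call:
{"fn": "arm_command", "kwargs": {
  "increments": [
    [[0,0,0.3],0],
    [[0,0,0.6],0],
    [[0,0,0.8],0],
    [[0,0,0.9],0],
    [[0,0,0.95],0]
  ]
}}

```text
time: 26.95
ee_pos: [0.4862, 0.2188, 0.029]
tcp_rot: [-179.9, -0.3, 100.5]
wrist_force: [-0.4, 0.3, -1.5]
opening: 0.0214
```

Call:
{"fn": "arm_command", "kwargs": {
  "increments": [
    [[0,0,0.06],0],
    [[0,0,0.11],0],
    [[0,0,0.16],0],
    [[0,0,0.2],0],
    [[0,0,0.22],0]
  ]
}}

```text
time: 27.45
ee_pos: [0.4864, 0.2189, 0.0246]
tcp_rot: [-179.9, -0.3, 100.5]
wrist_force: [-4.5, -2.4, 10.8]
opening: 0.0211
```

Call:
{"fn": "arm_command", "kwargs": {
  "increments": [
    [[0,0,0],0],
    [[0,0,0],0],
    [[0,0,0],0]
  ],
  "claw": 0.2
}}

```text
time: 27.75
ee_pos: [0.4864, 0.2189, 0.0246]
tcp_rot: [-179.9, -0.3, 100.5]
wrist_force: [0.3, 0.3, -0.2]
opening: 0.0341
```

Call:
{"fn": "arm_command", "kwargs": {
  "increments": [
    [[0,0,-0.3],0],
    [[0,0,-1.2],0],
    [[0,0,-2.4],0],
    [[0,0,-3.6],0],
    [[0,0,-4.2],0]
  ]
}}

```text
time: 28.25
ee_pos: [0.4875, 0.2187, 0.1327]
tcp_rot: [179.9, -0.4, 100.5]
wrist_force: [-0.6, -0.2, 0.0]
opening: 0.0342
```

Call:
{"fn": "arm_command", "kwargs": {
  "increments": [
    [[-1.6,-0.4,0],0],
    [[-3.4,-0.8,0],0],
    [[-5.2,-1.4,0],0],
    [[-6.8,-2,0],0],
    [[-7.6,-2.3,0],0]
  ],
  "claw": -0.4
}}

```text
time: 28.75
ee_pos: [0.4648, 0.0188, 0.1312]
tcp_rot: [179.9, -0.3, 100.4]
wrist_force: [0.3, 0.9, 0.4]
opening: 0.0592
```

```bash
python3 - <<'E'
from w import *
s=snap('scene','s9.png');c=snap('top','t9.png')
a=cv2.resize(s['frame'][140:280,200:440,::-1],None,fx=3.3,fy=3.3)
cv2.imwrite('pics/zoomL.png',a)
cv2.imwrite('pics/zoomM.png',cv2.resize(c['frame'][150:290,160:400,::-1],None,fx=3.3,fy=3.3))
go(.57,.0316,.0262,100.3)
E
```

```text
pos [0.4651 0.0192 0.1313] rot [179.89  -0.35 100.34] q6 -8.2 F [0.3 1.  0.3] op 0.0603 t 28.85
  inc [-0.29  4.21  4.21] roll 0.01 mm 149.0
```

View pics/zoomL.png

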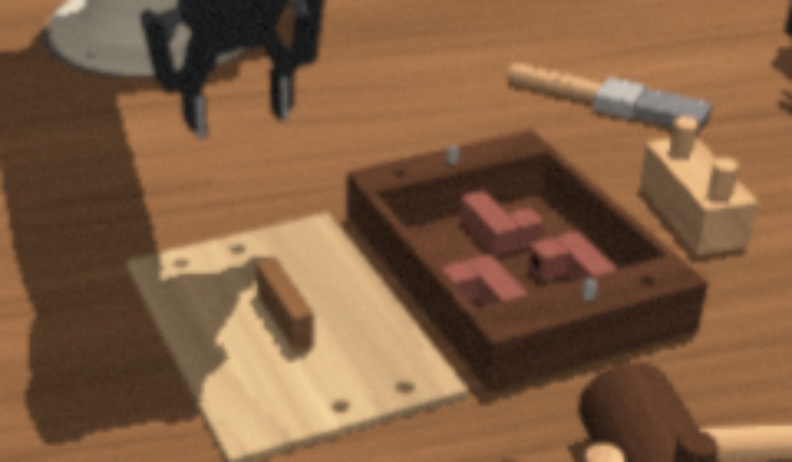

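View pics/zoomM.png

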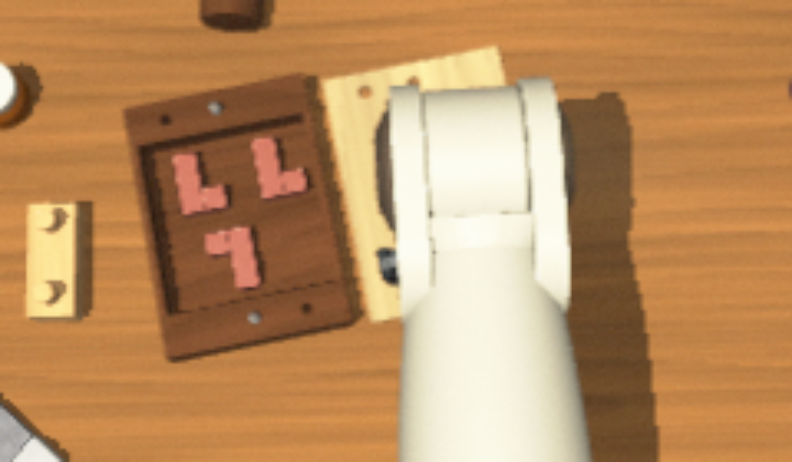

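All three blanks lie flat in the chest, at zoomed top view (200,185), (278,168) and (235,255). Now I'll regrip the cover.

Call:
{"fn": "arm_command", "kwargs": {
  "increments": [
    [[-0.1,1.4,0],0],
    [[-0.2,2.8,0],0],
    [[-0.3,4,0.3],0],
    [[-0.3,4.2,1],0],
    [[-0.3,4.2,1.6],0]
  ]
}}

```text
time: 29.35
ee_pos: [0.5704, 0.0317, 0.0898]
tcp_rot: [180.0, -0.4, 100.4]
wrist_force: [-0.2, 1.0, -0.8]
opening: 0.0599
```

```bash
python3 - <<'E'
from w import *
go(.57,.0316,.0262,100.3)
E
```

```text
pos [0.5704 0.0317 0.0898] rot [179.95  -0.36 100.38] q6 -7.4 F [-0.2  1.  -0.8] op 0.0599 t 29.35
  inc [-0.02 -0.02  2.54] roll 0.01 mm 64.0
```

Call:
{"fn": "arm_command", "kwargs": {
  "increments": [
    [[0,0,0.6],0],
    [[0,0,1.3],0],
    [[0,0,1.9],0],
    [[0,0,2.35],0],
    [[0,0,2.5],0]
  ]
}}

```text
time: 29.85
ee_pos: [0.5695, 0.0322, 0.0259]
tcp_rot: [-179.9, -0.4, 100.4]
wrist_force: [-0.4, 0.0, -0.5]
opening: 0.0595
```

Call:
{"fn": "arm_command", "kwargs": {
  "increments": [
    [[0,0,0],0],
    [[0,0,0],0],
    [[0,0,0],0],
    [[0,0,0],0],
    [[0,0,0],0]
  ]
}}

```text
time: 30.35
ee_pos: [0.5697, 0.0322, 0.0263]
tcp_rot: [-180.0, -0.4, 100.4]
wrist_force: [0.5, -0.3, -0.2]
opening: 0.0597
```

```bash
python3 - <<'E'
from w import *
go(.57,.0316,.0265,100.3)
E
```

```text
pos [0.5697 0.0322 0.0263] rot [-179.98   -0.37  100.38] q6 -7.3 F [ 0.5 -0.3 -0.2] op 0.0597 t 30.35
  inc [-0.03  0.01 -0.01] roll 0.01 mm 1.0
```

Call:
{"fn": "arm_command", "kwargs": {
  "increments": [
    [[-0.03,0,0],0],
    [[-0.03,0,0],0],
    [[-0.03,0,0],0],
    [[-0.03,0,0],0],
    [[-0.03,0,0],0]
  ],
  "claw": 1,
  "force": 60
}}

```text
time: 30.85
ee_pos: [0.57, 0.0315, 0.0265]
tcp_rot: [180.0, -0.4, 100.4]
wrist_force: [-0.4, 0.9, 2.3]
opening: 0.0166
```

Call:
{"fn": "arm_command", "kwargs": {
  "increments": [
    [[0,0,0],0],
    [[0,0,-0.4],0],
    [[0,0,-1.4],0],
    [[0,0,-2.8],0],
    [[0,0,-4.2],0]
  ]
}}

```text
time: 31.35
ee_pos: [0.5694, 0.0308, 0.1323]
tcp_rot: [-179.9, -0.4, 100.4]
wrist_force: [1.4, -0.3, -3.7]
opening: 0.0169
```

Call:
{"fn": "arm_command", "kwargs": {
  "increments": [
    [[0.5,0,-0.5],0],
    [[1.2,0,-0.6],0],
    [[2.2,0,-0.6],0],
    [[3.4,0,-0.6],0],
    [[4.6,0,-0.6],0]
  ]
}}

```text
time: 31.85
ee_pos: [0.5478, 0.1452, 0.1472]
tcp_rot: [-179.8, -0.4, 100.4]
wrist_force: [0.6, 0.9, -3.3]
opening: 0.0169
```

```bash
python3 - <<'E'
from w import *
go(.5362,.2253,.12,100.3)
E
```

```text
pos [0.5478 0.1452 0.1472] rot [-179.81   -0.39  100.36] q6 4.3 F [ 0.6  0.9 -3.3] op 0.0169 t 31.85
  inc [3.23 0.13 1.11] roll 0.01 mm 85.0
```

Call:
{"fn": "arm_command", "kwargs": {
  "increments": [
    [[1,0,0],0],
    [[2,0.05,0],0],
    [[3,0.1,0],0],
    [[3.23,0.13,0.3],0],
    [[3.23,0.13,0.8],0]
  ]
}}

```text
time: 32.35
ee_pos: [0.536, 0.2264, 0.127]
tcp_rot: [-179.8, -0.4, 100.5]
wrist_force: [0.6, 0.2, -4.8]
opening: 0.017
```

Call:
{"fn": "arm_command", "kwargs": {
  "increments": [
    [[0,0,0.3],0],
    [[0,0,0.6],0],
    [[0,0,0.8],0],
    [[0,0,0.8],0],
    [[0,0,0.8],0]
  ]
}}

```text
time: 32.85
ee_pos: [0.5361, 0.2262, 0.1072]
tcp_rot: [-179.8, -0.4, 100.4]
wrist_force: [-0.2, -0.2, -3.1]
opening: 0.017
```

```bash
python3 - <<'E'
from w import *
go(.5362,.2253,.0935,100.3)
E
```

```text
pos [0.5361 0.2262 0.1072] rot [-179.82   -0.39  100.44] q6 12.2 F [-0.2 -0.2 -3.1] op 0.017 t 32.85
  inc [-0.04  0.    0.55] roll 0.02 mm 14.0
```

Call:
{"fn": "arm_command", "kwargs": {
  "increments": [
    [[-0.04,0,0.1],0.02],
    [[-0.04,0,0.3],0.02],
    [[-0.04,0,0.45],0.02],
    [[-0.04,0,0.55],0.02],
    [[-0.04,0,0.55],0.02]
  ]
}}

```text
time: 33.35
ee_pos: [0.5359, 0.2252, 0.0928]
tcp_rot: [-179.8, -0.4, 100.3]
wrist_force: [0.4, -0.7, -5.0]
opening: 0.0169
```

```bash
python3 - <<'E'
from w import *
go(.5362,.2253,.0720,100.3)
s=camera('scene');cv2.imwrite('pics/zoomN.png',cv2.resize(s['frame'][140:280,280:440,::-1],None,fx=4,fy=4,interpolation=2))
E
```

```text
pos [0.5359 0.2252 0.0928] rot [-179.77   -0.38  100.32] q6 12.3 F [ 0.4 -0.7 -5. ] op 0.0169 t 33.35
  inc [-0.    0.01  0.83] roll 0.0 mm 21.0
```

View pics/zoomN.png

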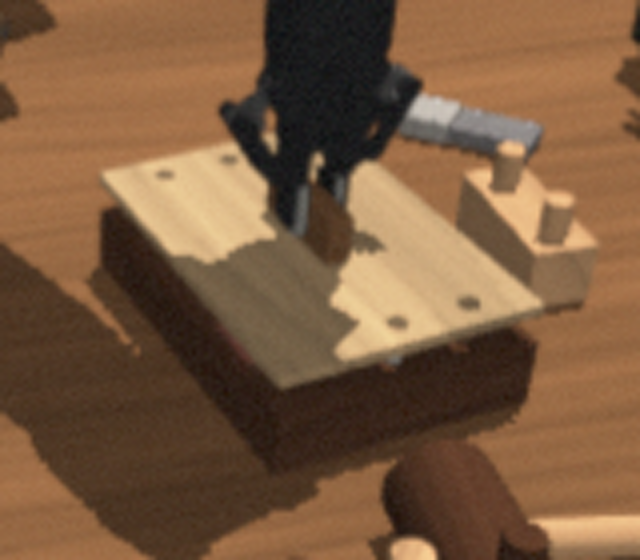

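Slow descent onto the posts.

Call:
{"fn": "arm_command", "kwargs": {
  "increments": [
    [[0,0,0.1],0],
    [[0,0,0.2],0],
    [[0,0,0.3],0],
    [[0,0,0.4],0],
    [[0,0,0.5],0]
  ]
}}

```text
time: 33.9
ee_pos: [0.5359, 0.2253, 0.0804]
tcp_rot: [-179.8, -0.4, 100.3]
wrist_force: [-0.7, -0.5, -2.9]
opening: 0.0169
```

Call:
{"fn": "arm_command", "kwargs": {
  "increments": [
    [[0,0,0.08],0],
    [[0,0,0.16],0],
    [[0,0,0.24],0],
    [[0,0,0.3],0],
    [[0,0,0.33],0]
  ]
}}

```text
time: 34.4
ee_pos: [0.5359, 0.2254, 0.0725]
tcp_rot: [-179.8, -0.4, 100.3]
wrist_force: [-3.2, -1.2, 4.3]
opening: 0.0166
```

Seated at the original height. Releasing and looking.

Call:
{"fn": "arm_command", "kwargs": {
  "increments": [
    [[0,0,0],0],
    [[0,0,0],0],
    [[0,0,0],0],
    [[0,0,0],0]
  ],
  "claw": -0.4
}}

```text
time: 34.8
ee_pos: [0.5361, 0.2254, 0.0727]
tcp_rot: [-179.8, -0.4, 100.3]
wrist_force: [-0.1, 0.3, -0.1]
opening: 0.0599
```

Call:
{"fn": "arm_command", "kwargs": {
  "increments": [
    [[0,0,-0.6],0],
    [[0,0,-1.8],0],
    [[0,0,-3],0],
    [[0,0,-4],0],
    [[0,0,-4.4],0]
  ]
}}

```text
time: 35.3
ee_pos: [0.5374, 0.2251, 0.1867]
tcp_rot: [179.9, -0.4, 100.3]
wrist_force: [0.5, 0.2, -0.3]
opening: 0.0599
```

Call:
{"fn": "arm_command", "kwargs": {
  "increments": [
    [[-1.5,0,0],0],
    [[-3.4,0,0],0],
    [[-5.2,0,0],0],
    [[-7,0,0],0],
    [[-8,0,0],0]
  ]
}}

```text
time: 35.8
ee_pos: [0.5733, 0.0254, 0.1849]
tcp_rot: [179.9, -0.4, 100.2]
wrist_force: [-0.6, 2.0, -0.3]
opening: 0.0596
```

```bash
python3 - <<'E'
from w import *
s=snap('scene','s10.png');c=snap('top','t10.png')
cv2.imwrite('pics/zoomO.png',cv2.resize(s['frame'][140:280,280:440,::-1],None,fx=5,fy=4,interpolation=2)[:,:800])
cv2.imwrite('pics/zoomP.png',cv2.resize(c['frame'][160:280,150:290,::-1],None,fx=5,fy=5,interpolation=2))
E
```

```text
(no output)
```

View pics/zoomO.png

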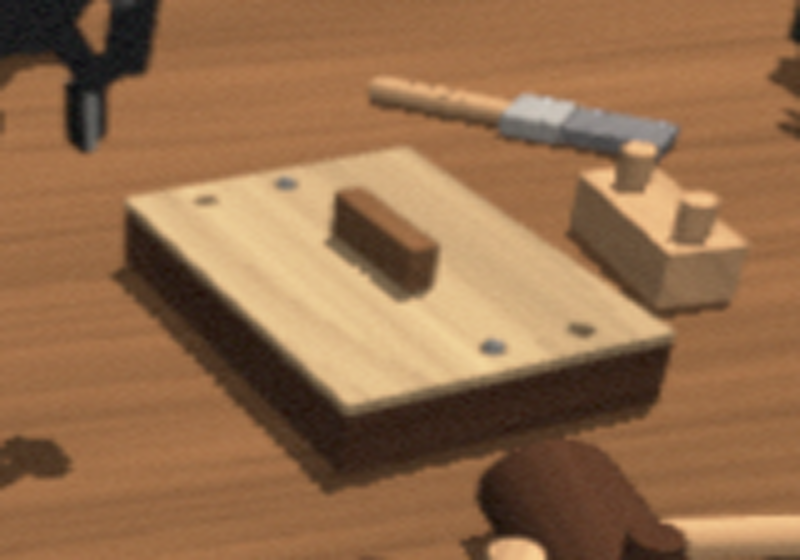

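View pics/zoomP.png

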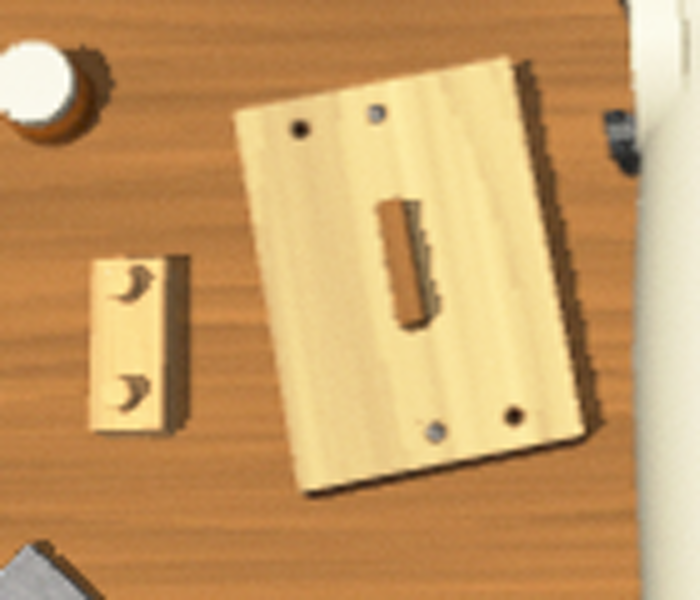

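```bash
python3 - <<'E'
from w import *
c=dict(np.load('pics/t10.npz'));s=dict(np.load('pics/s10.npz'))
z=lambda U,V:((U+.5)/5-.5+150,(V+.5)/5-.5+160)
zs=lambda U,V:((U+.5)/5-.5+280,(V+.5)/4-.5+140)
print('stand corners top',onplane(c,[z(91,258),z(165,257),z(164,432),z(91,432)],.044).round(4).tolist(), onplane(c,z(128,345),.044).round(4))
k=onplane(s,[zs(638,150),zs(699,203)],.072);print('scene knobs',k.round(4))
k=onplane(s,[zs(635,187),zs(690,238)],.044);print('scene knob base',k.round(4))
print('scene hole',onplane(s,[zs(581,329),zs(206,201)],.054).round(4),'posts base',onplane(s,[zs(493,350),zs(287,186)],.058).round(4))
print('top hole',onplane(c,[z(300,128),z(513,414)],.054).round(4))
f=c['frame']
cv2.imwrite('pics/zoomQ.png',np.hstack([cv2.resize(f[205:255,155:195,::-1],None,fx=10,fy=10,interpolation=2),cv2.resize(s['frame'][165:215,395:435,::-1],None,fx=10,fy=10,interpolation=2)]))
E
```

```text
stand corners top [[0.5495, 0.4266, 0.044], [0.549, 0.3793, 0.044], [0.4366, 0.3776, 0.044], [0.4377, 0.4236, 0.044]] [[0.4926 0.4016 0.044 ]]
scene knobs [[0.4652 0.3985 0.072 ]
 [0.5375 0.3975 0.072 ]]
scene knob base [[0.4688 0.3997 0.044 ]
 [0.5366 0.3981 0.044 ]]
scene hole [[0.6315 0.2911 0.054 ]
 [0.4458 0.1561 0.054 ]] posts base [[0.6466 0.2394 0.058 ]
 [0.4434 0.2032 0.058 ]]
top hole [[0.6295 0.292  0.054 ]
 [0.4416 0.1568 0.054 ]]
```

View pics/zoomQ.png

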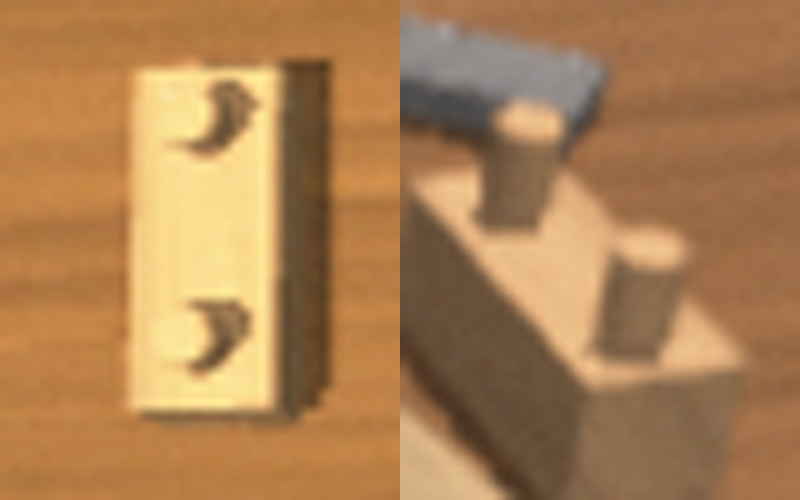

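```bash
python3 - <<'E'
from w import *
go(.531,.3998,.14,180)
E
```

```text
pos [0.5734 0.0253 0.1848] rot [179.96  -0.42 100.1 ] q6 -7.8 F [-0.2  0.8 -0.1] op 0.0598 t 35.9
  inc [15.03  0.96  1.9 ] roll -13.32 mm 379.0
```

Call:
{"fn": "arm_command", "kwargs": {
  "increments": [
    [[1.8,0.1,0],-1.3],
    [[3.6,0.2,0],-2.6],
    [[5.4,0.3,0],-3.9],
    [[7.2,0.4,0],-5.2],
    [[9,0.5,0],-6.6]
  ],
  "claw": -0.3
}}

```text
time: 36.4
ee_pos: [0.5452, 0.2515, 0.1864]
tcp_rot: [179.7, -0.3, 140.1]
wrist_force: [1.7, 0.3, 0.8]
opening: 0.0557
```

```bash
python3 - <<'E'
from w import *
go(.531,.3998,.14,180)
E
```

```text
pos [0.5452 0.2515 0.1864] rot [179.7   -0.3  140.06] q6 -25.5 F [1.7 0.3 0.8] op 0.0557 t 36.4
  inc [4.23 4.17 1.9 ] roll -6.66 mm 156.0
```

Call:
{"fn": "arm_command", "kwargs": {
  "increments": [
    [[1.1,1,0],-1.3],
    [[2.2,2.1,0],-2.6],
    [[3.3,3.2,0.3],-3.9],
    [[4.1,4.1,0.8],-5.3],
    [[4.2,4.2,1.2],-6.6]
  ]
}}

```text
time: 36.9
ee_pos: [0.5305, 0.4037, 0.1559]
tcp_rot: [179.6, -0.1, -179.8]
wrist_force: [-0.1, -0.2, 0.3]
opening: 0.0556
```

Call:
{"fn": "arm_command", "kwargs": {
  "increments": [
    [[0,0,0.2],0],
    [[0,0,0.5],0],
    [[0,0,0.6],0],
    [[0,0,0.6],0],
    [[0,0,0.6],0]
  ]
}}

```text
time: 37.4
ee_pos: [0.5307, 0.4034, 0.1416]
tcp_rot: [179.5, -0.1, -179.9]
wrist_force: [0.9, -0.4, -0.5]
opening: 0.0555
```

```bash
python3 - <<'E'
from w import *
go(.531,.3998,.09,180)
s=snap('scene','s11.png');c=snap('top','t11.png')
cv2.imwrite('pics/zoomR.png',np.hstack([cv2.resize(c['frame'][170:270,130:210,::-1],None,fx=5,fy=5,interpolation=2),cv2.resize(s['frame'][120:220,360:440,::-1],None,fx=5,fy=5,interpolation=2)]))
E
```

```text
pos [0.5307 0.4034 0.1416] rot [ 1.7954e+02 -7.0000e-02 -1.7989e+02] q6 -53.0 F [ 0.9 -0.4 -0.5] op 0.0555 t 37.4
  inc [-0.01 -0.16  2.06] roll 0.02 mm 52.0
```

View pics/zoomR.png

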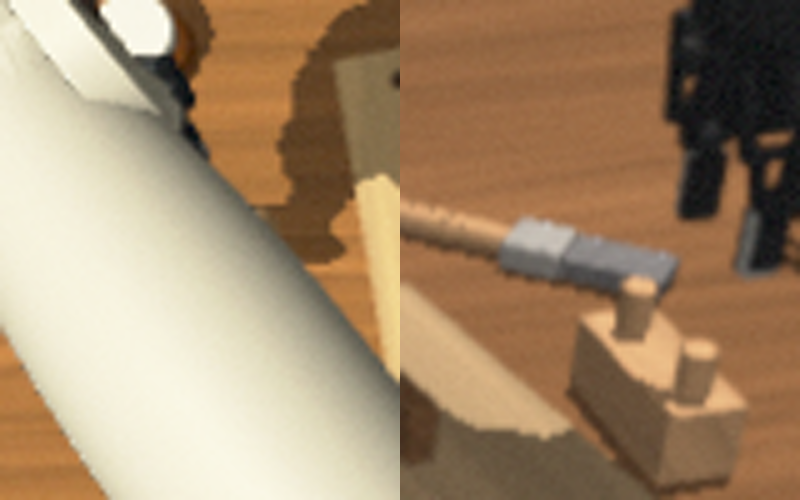

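Call:
{"fn": "arm_command", "kwargs": {
  "increments": [
    [[0,-0.15,0.4],0],
    [[0,-0.15,0.9],0],
    [[0,-0.15,1.4],0],
    [[0,-0.15,1.8],0],
    [[0,-0.15,1.9],0]
  ]
}}

```text
time: 38.0
ee_pos: [0.53, 0.3997, 0.0918]
tcp_rot: [179.6, -0.2, -179.8]
wrist_force: [-0.2, -0.9, -0.0]
opening: 0.0556
```

```bash
python3 - <<'E'
from w import *
go(.531,.3998,.06,180)
s=snap('scene','s12.png')
cv2.imwrite('pics/zoomS.png',cv2.resize(s['frame'][130:220,360:450,::-1],None,fx=6.5,fy=6.5,interpolation=2))
E
```

```text
pos [0.53   0.3997 0.0918] rot [ 179.63   -0.2  -179.85] q6 -53.3 F [-0.2 -0.9 -0. ] op 0.0556 t 38.0
  inc [-0.04 -0.    1.27] roll 0.03 mm 32.0
```

View pics/zoomS.png

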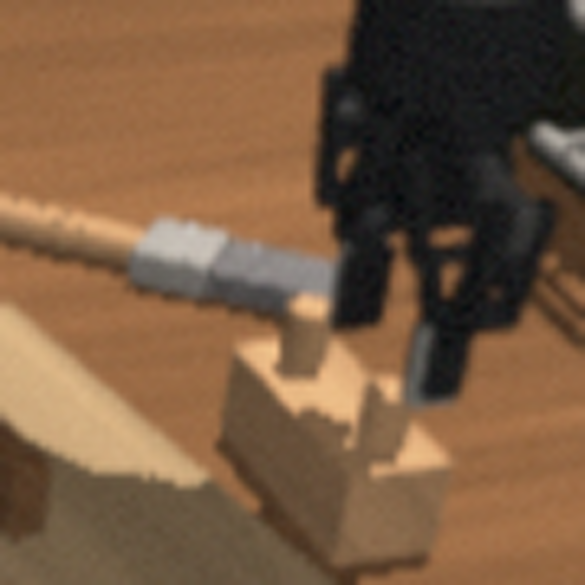

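Call:
{"fn": "arm_command", "kwargs": {
  "increments": [
    [[0,0,0.4],0],
    [[0,0,0.8],0],
    [[0,0,1.1],0],
    [[0,0,1.25],0],
    [[0,0,1.28],0]
  ]
}}

```text
time: 38.55
ee_pos: [0.5298, 0.3998, 0.0596]
tcp_rot: [179.6, -0.2, -179.8]
wrist_force: [-0.1, 0.3, -0.1]
opening: 0.0555
```

```bash
python3 - <<'E'
from w import *
go(.531,.3998,.06,180)
s=snap('scene','s13.png')
print(proj(s,[[.53,.3997,.072],[.53,.3997,.044]]))
cv2.imwrite('pics/zoomT.png',cv2.resize(s['frame'][150:220,380:450,::-1],None,fx=8,fy=8,interpolation=2))
E
```

```text
pos [0.5298 0.3998 0.0596] rot [ 179.64   -0.21 -179.85] q6 -53.3 F [-0.1  0.3 -0.1] op 0.0555 t 38.55
  inc [-0.05 -0.   -0.01] roll 0.03 mm 1.0
[[418.7996251  188.83372587]
 [416.98548087 197.75674726]]
```

View pics/zoomT.png

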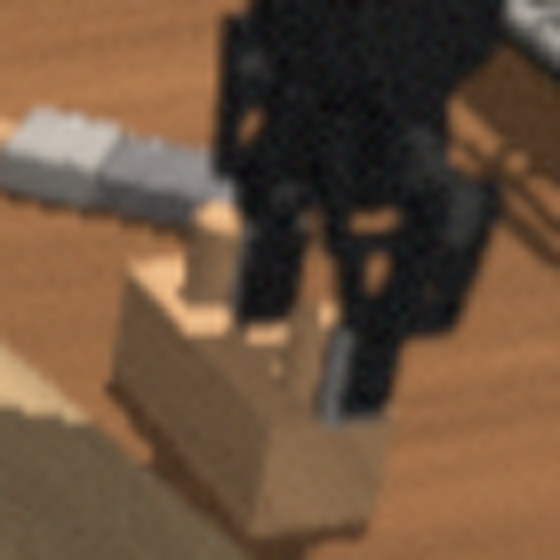

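The knob at zoom (300,345) is between the fingers. Closing.

Call:
{"fn": "arm_command", "kwargs": {
  "increments": [
    [[0,0,0],0],
    [[0,0,0],0],
    [[0,0,0],0],
    [[0,0,0],0],
    [[0,0,0],0]
  ],
  "claw": 1,
  "force": 30
}}

```text
time: 39.1
ee_pos: [0.5297, 0.4001, 0.0606]
tcp_rot: [179.6, -0.2, -179.8]
wrist_force: [-5.2, -1.4, 5.0]
opening: 0.0189
```

```bash
python3 - <<'E'
from w import *
go(.531,.3998,.15,180)
s=snap('scene','s14.png')
cv2.imwrite('pics/zoomU.png',cv2.resize(s['frame'][150:220,380:450,::-1],None,fx=8,fy=8,interpolation=2))
E
```

```text
pos [0.5297 0.4001 0.0606] rot [ 179.6    -0.2  -179.83] q6 -53.3 F [-5.2 -1.4  5. ] op 0.0189 t 39.1
  inc [-0.04  0.01 -3.58] roll 0.03 mm 89.0
```

View pics/zoomU.png

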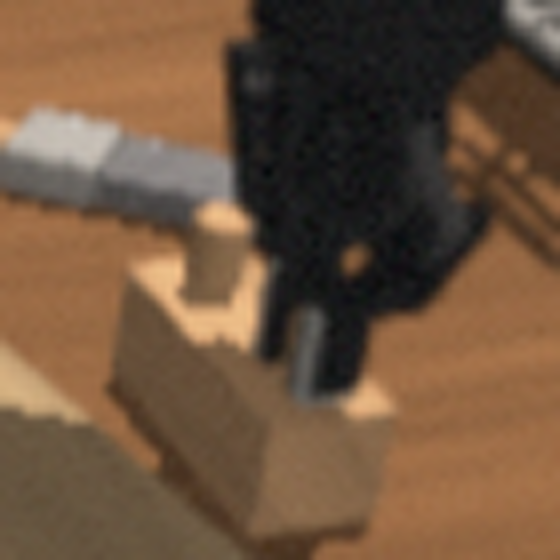

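Call:
{"fn": "arm_command", "kwargs": {
  "increments": [
    [[0.05,0,-0.4],0],
    [[0.05,0,-1.2],0],
    [[0.05,0,-2.2],0],
    [[0.05,0,-3.2],0],
    [[0.05,0,-3.9],0]
  ]
}}

```text
time: 39.65
ee_pos: [0.5293, 0.3996, 0.1607]
tcp_rot: [179.5, -0.1, -179.8]
wrist_force: [-0.5, 0.3, -0.9]
opening: 0.0184
```

```bash
python3 - <<'E'
from w import *
go(.631,.2935,.155,180)
s=snap('scene','s15.png')
cv2.imwrite('pics/zoomV.png',cv2.resize(s['frame'][130:220,370:450,::-1],None,fx=6.6,fy=6.6,interpolation=2))
E
```

```text
pos [0.5293 0.3996 0.1607] rot [ 1.7953e+02 -6.0000e-02 -1.7984e+02] q6 -53.3 F [-0.5  0.3 -0.9] op 0.0184 t 39.65
  inc [-4.05 -4.26  0.19] roll 0.03 mm 147.0
```

View pics/zoomV.png

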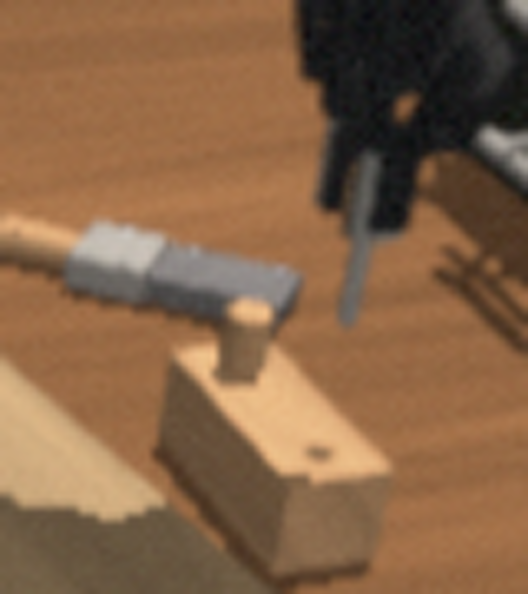

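```bash
python3 - <<'E'
from w import *
s=dict(np.load('pics/s15.npz'))
t=np.array([.5293,.3996,.1041])
print('tip pred',proj(s,t),'obs',(347/6.6+370-.4,322/6.6+130-.4), 'axis pred at z .125', proj(s,t+[0,0,.03]),'obs', )
print('stand hole',onplane(s,[(319+.5)/6.6-.5+370,(452+.5)/6.6-.5+130],.044))
a=onplane(s,[346/6.6+370-.4,321/6.6+130-.4],.1041);print('tip on plane',a)
E
```

```text
tip pred [[420.78952503 178.13046246]] obs (422.1757575757576, 178.38787878787878) axis pred at z .125 [[422.87977389 167.89276799]] obs
stand hole [[0.53195594 0.40134928 0.044     ]]
tip on plane [[0.53056185 0.40237634 0.1041    ]]
```

Call:
{"fn": "arm_command", "kwargs": {
  "increments": [
    [[-0.8,-0.9,0],0],
    [[-1.8,-2,0],0],
    [[-2.9,-3.2,0],0],
    [[-3.8,-4.2,0],0],
    [[-4.05,-4.45,0.2],0]
  ]
}}

```text
time: 40.2
ee_pos: [0.6338, 0.2863, 0.1575]
tcp_rot: [179.4, 0.2, 180.0]
wrist_force: [0.1, 0.4, 0.3]
opening: 0.0186
```

Call:
{"fn": "arm_command", "kwargs": {
  "increments": [
    [[0,0,0.3],0],
    [[0,0,0.7],0],
    [[0,0,1],0],
    [[0,0,1],0],
    [[0,0,1],0]
  ]
}}

```text
time: 40.7
ee_pos: [0.6332, 0.2873, 0.1325]
tcp_rot: [179.4, 0.2, -180.0]
wrist_force: [-0.7, -0.0, 0.0]
opening: 0.0187
```

```bash
python3 - <<'E'
from w import *
go(.631,.2885,.12,180)
s=snap('scene','s16.png');c=snap('top','t16.png')
cv2.imwrite('pics/zoomW.png',cv2.resize(s['frame'][170:250,340:440,::-1],None,fx=8,fy=7.4,interpolation=2))
cv2.imwrite('pics/zoomX.png',cv2.resize(c['frame'][150:230,170:270,::-1],None,fx=7,fy=7,interpolation=2))
E
```

```text
pos [0.6332 0.2873 0.1325] rot [ 1.7945e+02  1.5000e-01 -1.7996e+02] q6 -65.8 F [-0.7 -0.   0. ] op 0.0187 t 40.7
  inc [0.09 0.04 0.5 ] roll 0.01 mm 13.0
```

View pics/zoomW.png

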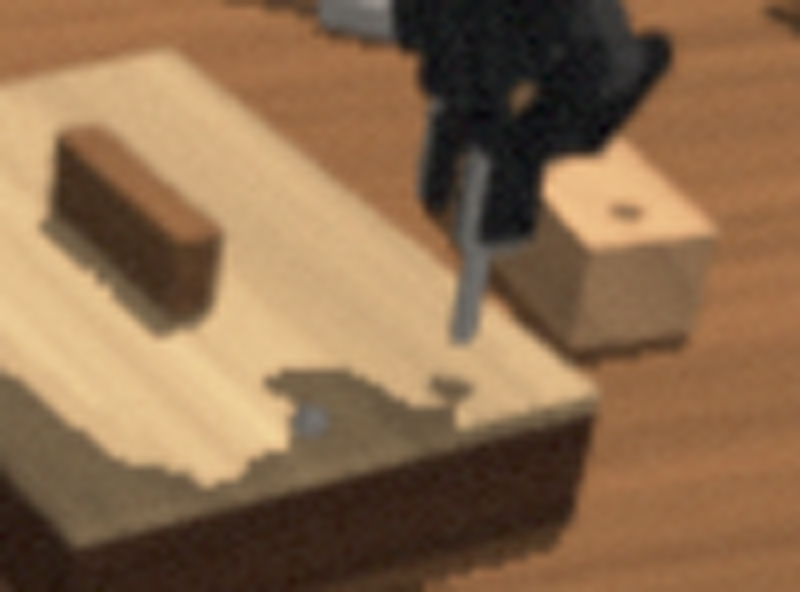

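View pics/zoomX.png

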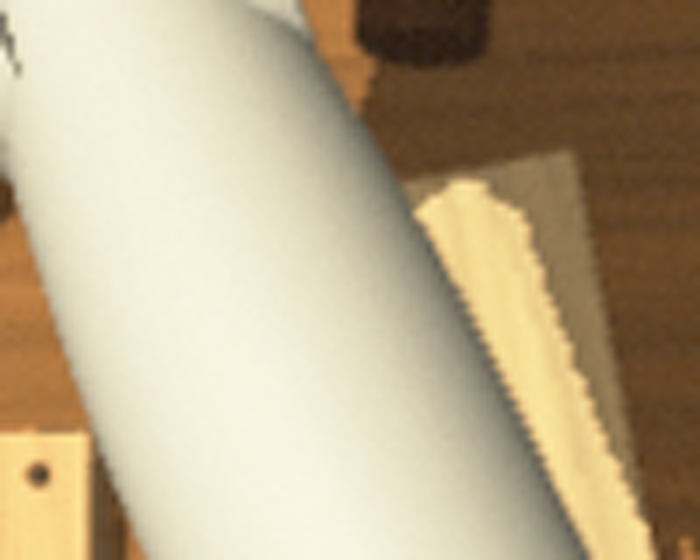

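```bash
python3 - <<'E'
from w import *
s=dict(np.load('pics/s16.npz'));c=dict(np.load('pics/t16.npz'))
W=lambda U,V:((U+.5)/8-.5+340,(V+.5)/7.4-.5+170)
print('tip',onplane(s,W(463,338),.0759).round(4),'hole',onplane(s,W(450,385),.054).round(4))
p=proj(s,[[.6332,.2873,.0759],[.6332,.2873,.1159]]);print('pred',p,'obs',W(463,338),W(478,160))
print('stand hole top',onplane(c,((38.5)/7-.5+170,(474.5)/7-.5+150),.044).round(4))
E
```

```text
tip [[0.6346 0.2906 0.0759]] hole [[0.6304 0.2917 0.054 ]]
pred [[395.87731722 215.09338503]
 [398.27966173 201.03224715]] obs (397.4375, 215.24324324324323) (399.3125, 191.1891891891892)
stand hole top [[0.5291 0.4031 0.044 ]]
```

Call:
{"fn": "arm_command", "kwargs": {
  "increments": [
    [[0.1,0.03,0.1],0],
    [[0.18,0.05,0.3],0],
    [[0.18,0.05,0.5],0],
    [[0.18,0.05,0.6],0],
    [[0.18,0.05,0.6],0]
  ]
}}

```text
time: 41.3
ee_pos: [0.629, 0.2884, 0.1174]
tcp_rot: [179.4, 0.2, -180.0]
wrist_force: [-0.2, 0.7, -0.6]
opening: 0.0188
```

```bash
python3 - <<'E'
from w import *
go(.6288,.2886,.114,180)
s=snap('scene','s17.png')
cv2.imwrite('pics/zoomY.png',cv2.resize(s['frame'][185:245,360:430,::-1],None,fx=10,fy=10,interpolation=2))
E
```

```text
pos [0.629  0.2884 0.1174] rot [ 1.7944e+02  1.6000e-01 -1.7998e+02] q6 -65.6 F [-0.2  0.7 -0.6] op 0.0188 t 41.3
  inc [0.01 0.01 0.14] roll 0.0 mm 3.0
```

View pics/zoomY.png

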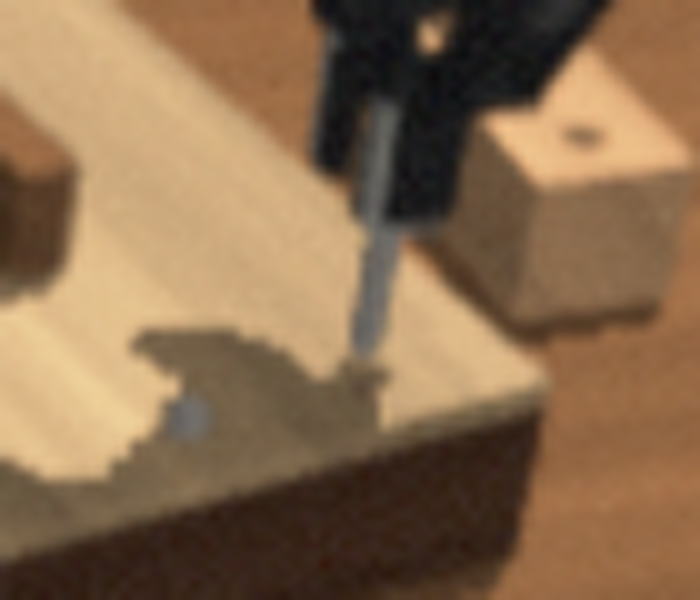

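Call:
{"fn": "arm_command", "kwargs": {
  "increments": [
    [[0,0,0.1],0],
    [[0,0,0.2],0],
    [[0,0,0.3],0],
    [[0,0,0.4],0],
    [[0,0,0.4],0]
  ]
}}

```text
time: 41.85
ee_pos: [0.629, 0.2884, 0.1072]
tcp_rot: [179.5, 0.1, -180.0]
wrist_force: [0.6, -1.0, -0.4]
opening: 0.0191
```

Call:
{"fn": "arm_command", "kwargs": {
  "increments": [
    [[0,0,0.08],0],
    [[0,0,0.16],0],
    [[0,0,0.24],0],
    [[0,0,0.3],0],
    [[0,0,0.3],0]
  ]
}}

```text
time: 42.35
ee_pos: [0.6289, 0.2885, 0.0994]
tcp_rot: [179.5, 0.1, -180.0]
wrist_force: [-0.0, 0.9, -0.1]
opening: 0.0187
```

Call:
{"fn": "arm_command", "kwargs": {
  "increments": [
    [[0,0,0.08],0],
    [[0,0,0.16],0],
    [[0,0,0.24],0],
    [[0,0,0.32],0],
    [[0,0,0.4],0]
  ]
}}

```text
time: 42.85
ee_pos: [0.6289, 0.2886, 0.0892]
tcp_rot: [179.5, 0.1, -180.0]
wrist_force: [-1.2, 0.2, 0.2]
opening: 0.0188
```

Call:
{"fn": "arm_command", "kwargs": {
  "increments": [
    [[0,0,0.08],0],
    [[0,0,0.16],0],
    [[0,0,0.24],0],
    [[0,0,0.32],0],
    [[0,0,0.4],0]
  ]
}}

```text
time: 43.35
ee_pos: [0.6289, 0.2888, 0.0791]
tcp_rot: [179.4, 0.1, -180.0]
wrist_force: [-0.3, 0.6, -0.1]
opening: 0.0192
```

Going in freely; home is at a TCP height of about 0.0706.

Call:
{"fn": "arm_command", "kwargs": {
  "increments": [
    [[0,0,0.08],0],
    [[0,0,0.16],0],
    [[0,0,0.24],0],
    [[0,0,0.3],0],
    [[0,0,0.34],0]
  ]
}}

```text
time: 43.85
ee_pos: [0.6289, 0.2889, 0.0706]
tcp_rot: [179.4, 0.1, -180.0]
wrist_force: [-3.5, -0.3, 6.4]
opening: 0.019
```

Call:
{"fn": "arm_command", "kwargs": {
  "increments": [
    [[0,0,0.04],0],
    [[0,0,0.06],0],
    [[0,0,0.06],0]
  ]
}}

```text
time: 44.15
ee_pos: [0.6289, 0.2889, 0.0705]
tcp_rot: [179.4, 0.2, -180.0]
wrist_force: [-4.6, -0.1, 9.1]
opening: 0.0187
```

Home: contact at 0.0706 with 9 N. Releasing slightly open, then up.

Call:
{"fn": "arm_command", "kwargs": {
  "increments": [
    [[0,0,0],0],
    [[0,0,0],0],
    [[0,0,0],0],
    [[0,0,0],0]
  ],
  "claw": -0.2
}}

```text
time: 44.55
ee_pos: [0.6289, 0.2888, 0.0703]
tcp_rot: [179.4, 0.2, -180.0]
wrist_force: [-0.3, -0.1, -0.7]
opening: 0.0513
```

Call:
{"fn": "arm_command", "kwargs": {
  "increments": [
    [[0,0,-0.4],0],
    [[0,0,-1.2],0],
    [[0,0,-2.2],0],
    [[0,0,-3.2],0],
    [[0,0,-3.6],0]
  ]
}}

```text
time: 45.05
ee_pos: [0.6294, 0.2882, 0.1638]
tcp_rot: [179.3, 0.4, -180.0]
wrist_force: [0.6, -0.1, 0.6]
opening: 0.051
```

```bash
python3 - <<'E'
from w import *
s=snap('scene','s18.png')
cv2.imwrite('pics/zoomZ.png',cv2.resize(s['frame'][150:250,350:440,::-1],None,fx=6,fy=6,interpolation=2))
go(.461,.4,.14,180)
E
```

```text
pos [0.6296 0.2883 0.1643] rot [ 179.32    0.4  -179.99] q6 -65.6 F [ 0.3 -0.2  1. ] op 0.051 t 45.1
  inc [6.75 4.46 0.98] roll 0.0 mm 204.0
```

View pics/zoomZ.png

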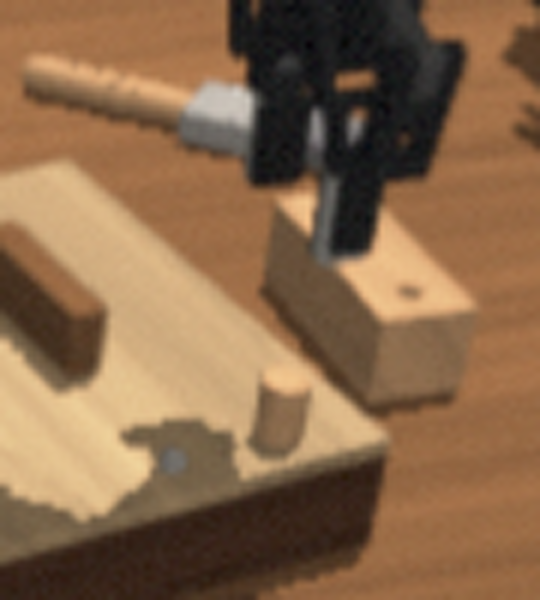

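Far pin is home, knob on the cover at zoom (283,410). Now the near pin.

Call:
{"fn": "arm_command", "kwargs": {
  "increments": [
    [[1.4,0.9,0],0],
    [[2.9,1.9,0],0],
    [[4.4,2.9,0],0],
    [[5.9,3.9,0],0],
    [[6.8,4.5,0.3],0]
  ]
}}

```text
time: 45.6
ee_pos: [0.4572, 0.4023, 0.1569]
tcp_rot: [179.3, 0.4, -179.9]
wrist_force: [0.7, -0.1, -0.3]
opening: 0.0512
```

```bash
python3 - <<'E'
from w import *
go(.458,.402,.095,180)
E
```

```text
pos [0.4572 0.4023 0.1569] rot [ 179.29    0.41 -179.9 ] q6 -48.9 F [ 0.7 -0.1 -0.3] op 0.0512 t 45.6
  inc [-0.01 -0.04  2.48] roll 0.02 mm 62.0
```

Call:
{"fn": "arm_command", "kwargs": {
  "increments": [
    [[0,0,0.5],0],
    [[0,0,1],0],
    [[0,0,1.6],0],
    [[0,0,2.2],0],
    [[0,0,2.4],0]
  ]
}}

```text
time: 46.1
ee_pos: [0.4577, 0.4017, 0.094]
tcp_rot: [179.4, 0.3, -180.0]
wrist_force: [0.8, -0.4, -0.2]
opening: 0.0513
```

```bash
python3 - <<'E'
from w import *
go(.458,.402,.06,180)
s=snap('scene','s19.png');print(proj(s,[.458,.402,.072]))
cv2.imwrite('pics/zoomAA.png',cv2.resize(s['frame'][140:220,370:450,::-1],None,fx=7,fy=7,interpolation=2))
E
```

```text
pos [0.4577 0.4017 0.094 ] rot [ 179.42    0.26 -179.98] q6 -48.9 F [ 0.8 -0.4 -0.2] op 0.0513 t 46.1
  inc [-0.01 -0.    1.36] roll 0.0 mm 34.0
[[407.18504047 175.74353206]]
```

View pics/zoomAA.png

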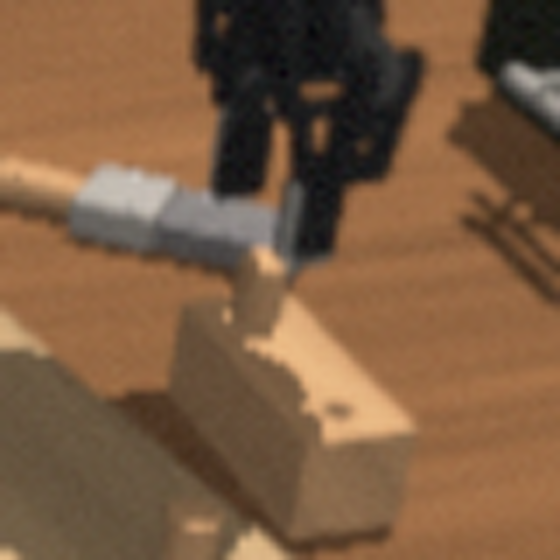

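Call:
{"fn": "arm_command", "kwargs": {
  "increments": [
    [[0,0,0.4],0],
    [[0,0,0.8],0],
    [[0,0,1.15],0],
    [[0,0,1.32],0],
    [[0,0,1.35],0]
  ]
}}

```text
time: 46.65
ee_pos: [0.4575, 0.402, 0.0597]
tcp_rot: [179.4, 0.2, -180.0]
wrist_force: [0.5, -0.3, 0.2]
opening: 0.0511
```

Call:
{"fn": "arm_command", "kwargs": {
  "increments": [
    [[0,0,0],0],
    [[0,0,0],0],
    [[0,0,0],0],
    [[0,0,0],0],
    [[0,0,0],0]
  ],
  "claw": 1,
  "force": 30
}}

```text
time: 47.15
ee_pos: [0.4577, 0.4022, 0.0603]
tcp_rot: [179.4, 0.3, -180.0]
wrist_force: [0.6, 0.1, 3.3]
opening: 0.0192
```

Call:
{"fn": "arm_command", "kwargs": {
  "increments": [
    [[0,0,-0.4],0],
    [[0,0,-1.2],0],
    [[0,0,-2.2],0],
    [[0,0,-3.2],0],
    [[0,0,-3.8],0]
  ]
}}

```text
time: 47.65
ee_pos: [0.4576, 0.4015, 0.1579]
tcp_rot: [179.3, 0.4, -180.0]
wrist_force: [-1.0, -0.3, -0.8]
opening: 0.0189
```

```bash
python3 - <<'E'
from w import *
go(.4403,.1575,.155,180)
s=snap('scene','s20.png');c=snap('top','t20.png')
cv2.imwrite('pics/zoomBB.png',cv2.resize(s['frame'][120:200,370:450,::-1],None,fx=7,fy=7,interpolation=2))
E
```

```text
pos [0.4576 0.4015 0.1579] rot [ 179.32    0.37 -179.97] q6 -48.9 F [-1.  -0.3 -0.8] op 0.0189 t 47.65
  inc [ 0.7  -9.76 -0.  ] roll 0.01 mm 245.0
```

View pics/zoomBB.png

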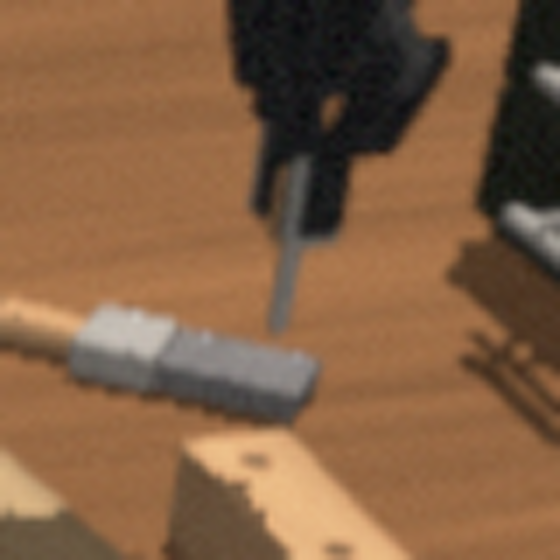

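Call:
{"fn": "arm_command", "kwargs": {
  "increments": [
    [[0.1,-1.6,0],0],
    [[0.25,-3.4,0],0],
    [[0.4,-5.3,0],0],
    [[0.55,-7.2,0],0],
    [[0.7,-9,0],0]
  ]
}}

```text
time: 48.25
ee_pos: [0.4397, 0.175, 0.1534]
tcp_rot: [179.3, 0.3, -179.9]
wrist_force: [0.3, 0.2, -0.2]
opening: 0.0187
```

Call:
{"fn": "arm_command", "kwargs": {
  "increments": [
    [[0,-0.4,0.2],0],
    [[0,-0.6,0.5],0],
    [[0,-0.6,0.9],0],
    [[0,-0.6,1],0],
    [[0,-0.6,1],0]
  ]
}}

```text
time: 48.75
ee_pos: [0.4395, 0.1612, 0.1272]
tcp_rot: [179.3, 0.3, -179.9]
wrist_force: [-0.2, 1.3, -0.8]
opening: 0.0187
```

```bash
python3 - <<'E'
from w import *
s=dict(np.load('pics/s20.npz'))
print('tip app',onplane(s,((277.5)/7-.5+370,(327.5)/7-.5+120),.1016),'TCP .4576 .4015')
go(.4403,.1575,.12,180)
s=snap('scene','s21.png');c=snap('top','t21.png')
cv2.imwrite('pics/zoomCC.png',cv2.resize(s['frame'][150:230,280:360,::-1],None,fx=7,fy=7,interpolation=2))
cv2.imwrite('pics/zoomDD.png',cv2.resize(c['frame'][190:280,190:290,::-1],None,fx=6,fy=6,interpolation=2))
E
```

```text
tip app [[0.45791768 0.40280369 0.1016    ]] TCP .4576 .4015
pos [0.4395 0.1612 0.1272] rot [ 179.33    0.25 -179.87] q6 -70.3 F [-0.2  1.3 -0.8] op 0.0187 t 48.75
  inc [-0.03 -0.15  0.28] roll 0.02 mm 8.0
```

View pics/zoomCC.png

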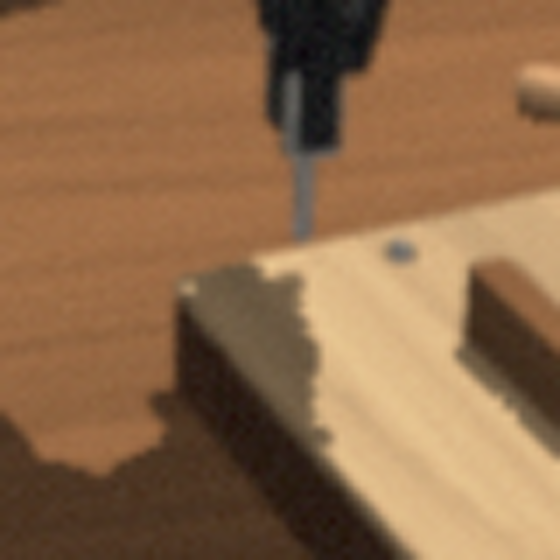

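View pics/zoomDD.png

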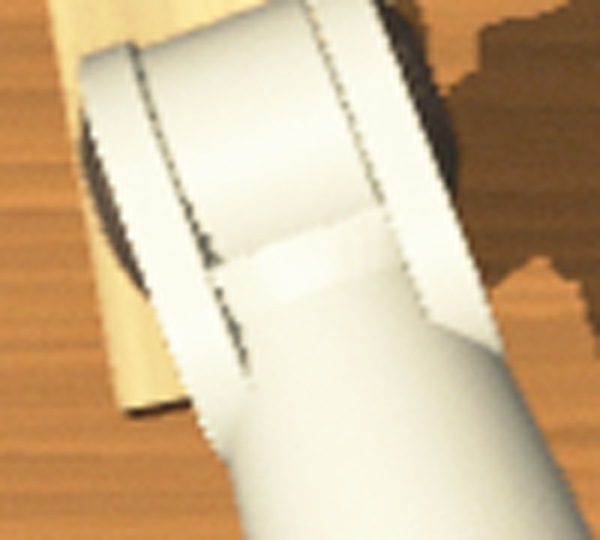

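```bash
python3 - <<'E'
from w import *
s=dict(np.load('pics/s21.npz'));s0=dict(np.load('pics/s10.npz'))
t=onplane(s,((303.5)/7-.5+280,(238.5)/7-.5+150),.1272-.0563)[0];print('tip app',t)
zs=lambda U,V:((U+.5)/5-.5+280,(V+.5)/4-.5+140)
h=onplane(s0,zs(206,201),.054)[0];print('hole',h,'move',h-t,'TCP',np.array([.4395,.1612])+(h-t)[:2])
cv2.imwrite('pics/zoomEE.png',cv2.resize(s0['frame'][170:215,290:340,::-1],None,fx=14,fy=12,interpolation=2))
p=s['frame'][170:215,290:340,::-1].astype(float)*2.0
cv2.imwrite('pics/zoomFF.png',cv2.resize(np.clip(p,0,255).astype(np.uint8),None,fx=14,fy=12,interpolation=2))
E
```

```text
tip app [0.4416435  0.16255171 0.0709    ]
hole [0.44576318 0.15605808 0.054     ] move [ 0.00411968 -0.00649363 -0.0169    ] TCP [0.44361968 0.15470637]
```

View pics/zoomEE.png

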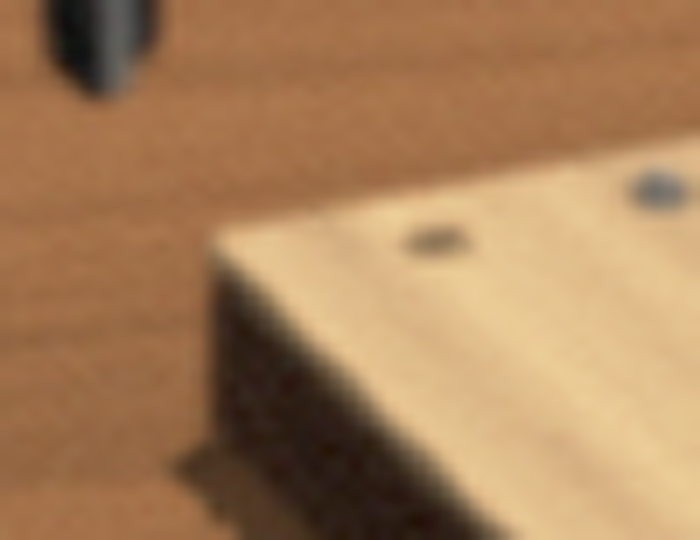

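View pics/zoomFF.png

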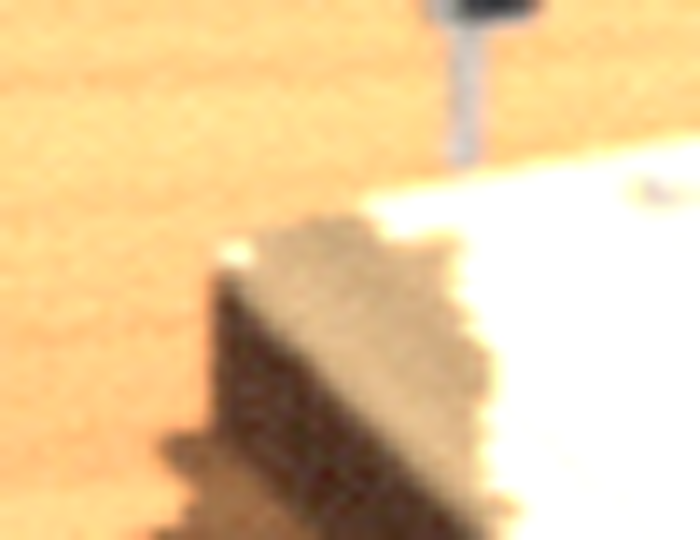

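Call:
{"fn": "arm_command", "kwargs": {
  "increments": [
    [[-0.03,-0.14,0],0],
    [[-0.05,-0.27,0.1],0],
    [[-0.05,-0.27,0.3],0],
    [[-0.05,-0.27,0.45],0],
    [[-0.05,-0.27,0.45],0]
  ]
}}

```text
time: 49.35
ee_pos: [0.4409, 0.1543, 0.116]
tcp_rot: [179.3, 0.3, -179.9]
wrist_force: [0.5, -0.3, 0.3]
opening: 0.0189
```

```bash
python3 - <<'E'
from w import *
go(.4408,.1545,.115,180)
s=snap('scene','s22.png')
p=s['frame'][165:210,290:340,::-1].astype(float)*1.7
cv2.imwrite('pics/zoomGG.png',cv2.resize(np.clip(p,0,255).astype(np.uint8),None,fx=14,fy=12,interpolation=2))
E
```

```text
pos [0.4409 0.1543 0.116 ] rot [ 179.33    0.27 -179.88] q6 -71.1 F [ 0.5 -0.3  0.3] op 0.0189 t 49.35
  inc [0.   0.01 0.04] roll 0.02 mm 1.0
```

View pics/zoomGG.png

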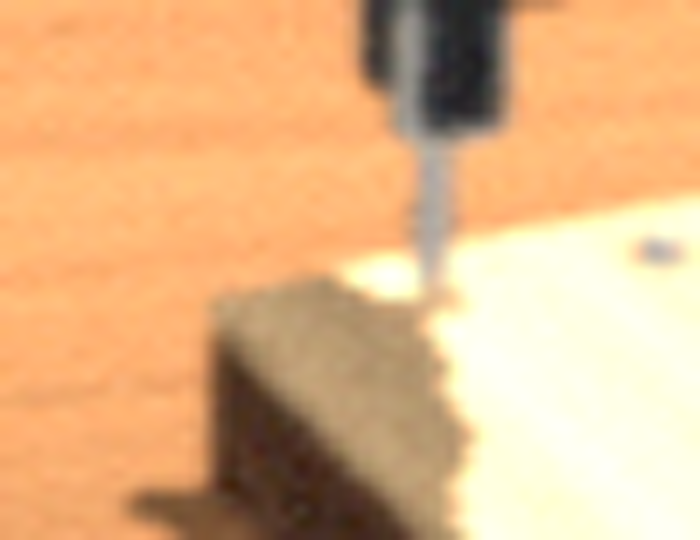

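Call:
{"fn": "arm_command", "kwargs": {
  "increments": [
    [[0,0,0.08],0],
    [[0,0,0.16],0],
    [[0,0,0.24],0],
    [[0,0,0.32],0],
    [[0,0,0.36],0]
  ]
}}

```text
time: 49.9
ee_pos: [0.4409, 0.1545, 0.1071]
tcp_rot: [179.3, 0.3, -179.9]
wrist_force: [1.1, -0.3, -0.4]
opening: 0.0193
```

Call:
{"fn": "arm_command", "kwargs": {
  "increments": [
    [[0,0,0.06],0],
    [[0,0,0.12],0],
    [[0,0,0.18],0],
    [[0,0,0.24],0],
    [[0,0,0.28],0]
  ]
}}

```text
time: 50.4
ee_pos: [0.4409, 0.1546, 0.0999]
tcp_rot: [179.3, 0.3, -179.9]
wrist_force: [-0.3, 0.9, -0.4]
opening: 0.0188
```

Call:
{"fn": "arm_command", "kwargs": {
  "increments": [
    [[0,0,0.08],0],
    [[0,0,0.16],0],
    [[0,0,0.24],0],
    [[0,0,0.32],0],
    [[0,0,0.4],0]
  ]
}}

```text
time: 50.9
ee_pos: [0.4407, 0.1548, 0.0898]
tcp_rot: [179.3, 0.2, -179.9]
wrist_force: [-4.3, 2.8, 2.5]
opening: 0.0188
```

Call:
{"fn": "arm_command", "kwargs": {
  "increments": [
    [[0,0,0.08],0],
    [[0,0,0.16],0],
    [[0,0,0.24],0],
    [[0,0,0.32],0],
    [[0,0,0.4],0]
  ]
}}

```text
time: 51.4
ee_pos: [0.4406, 0.155, 0.0796]
tcp_rot: [179.3, 0.2, -179.9]
wrist_force: [-4.4, 2.2, 2.1]
opening: 0.0187
```

Call:
{"fn": "arm_command", "kwargs": {
  "increments": [
    [[0.03,0.01,0.08],0],
    [[0.03,0.01,0.16],0],
    [[0.03,0.01,0.24],0],
    [[0.03,0.01,0.32],0],
    [[0.03,0.01,0.36],0]
  ]
}}

```text
time: 51.9
ee_pos: [0.44, 0.1552, 0.0703]
tcp_rot: [179.3, 0.2, -179.9]
wrist_force: [-1.4, 0.5, 0.4]
opening: 0.0191
```

Call:
{"fn": "arm_command", "kwargs": {
  "increments": [
    [[0,0,0.04],0],
    [[0,0,0.06],0],
    [[0,0,0.06],0]
  ]
}}

```text
time: 52.2
ee_pos: [0.4401, 0.1552, 0.0701]
tcp_rot: [179.3, 0.3, -179.9]
wrist_force: [-5.7, -0.2, 11.7]
opening: 0.0186
```

Home too, with 12 N contact at 0.0701. Releasing.

Call:
{"fn": "arm_command", "kwargs": {
  "increments": [
    [[0,0,0],0],
    [[0,0,0],0],
    [[0,0,0],0],
    [[0,0,0],0]
  ],
  "claw": -0.2
}}

```text
time: 52.6
ee_pos: [0.4401, 0.1552, 0.0699]
tcp_rot: [179.3, 0.3, -179.9]
wrist_force: [-0.0, 1.3, 0.8]
opening: 0.051
```

Call:
{"fn": "arm_command", "kwargs": {
  "increments": [
    [[0,0,-0.4],0],
    [[0,0,-1.2],0],
    [[0,0,-2.2],0],
    [[0,0,-3.4],0],
    [[0,0,-4.4],0]
  ]
}}

```text
time: 53.1
ee_pos: [0.4396, 0.1538, 0.1821]
tcp_rot: [179.3, 0.3, -179.9]
wrist_force: [0.8, 0.6, 0.3]
opening: 0.0514
```

Call:
{"fn": "arm_command", "kwargs": {
  "increments": [
    [[0,-1.6,0],0],
    [[0,-3.4,0],0],
    [[0,-5.3,0],0],
    [[0,-7,0],0],
    [[0,-8,0],0]
  ]
}}

```text
time: 53.6
ee_pos: [0.4398, -0.0487, 0.1805]
tcp_rot: [179.3, 0.4, -180.0]
wrist_force: [0.3, -0.5, 0.4]
opening: 0.0513
```

Call:
{"fn": "arm_command", "kwargs": {
  "increments": [
    [[0,-1.6,0],0],
    [[0,-3.2,0],0],
    [[0,-4,0],0],
    [[0,-4,0],0]
  ]
}}

```text
time: 54.0
ee_pos: [0.4396, -0.1508, 0.1797]
tcp_rot: [179.4, 0.4, 179.8]
wrist_force: [-0.2, 0.6, 0.2]
opening: 0.0513
```

```bash
python3 - <<'E'
from w import *
s=snap('scene','s23.png');c=snap('top','t23.png');print(get_obs()['time'],get_obs()['ee_pos'])
cv2.imwrite('pics/zoomHH.png',cv2.resize(s['frame'][120:280,240:440,::-1],None,fx=4,fy=3.7,interpolation=2))
for n,cc in(('t',c),('s',s)):
    P=cloud(cc)
    for nm,(x,y) in dict(far=(.6289,.292),near=(.44,.1565)).items():
        d=np.hypot(P[...,0]-x,P[...,1]-y); print(n,nm,'max z',np.percentile(P[d<.012][:,2],95).round(4))
E
```

```text
54.1 [ 0.43973376 -0.14870568  0.17963761]
t far max z 0.0859
t near max z 0.0854
s far max z 0.079
s near max z 0.0787
```

View pics/zoomHH.png

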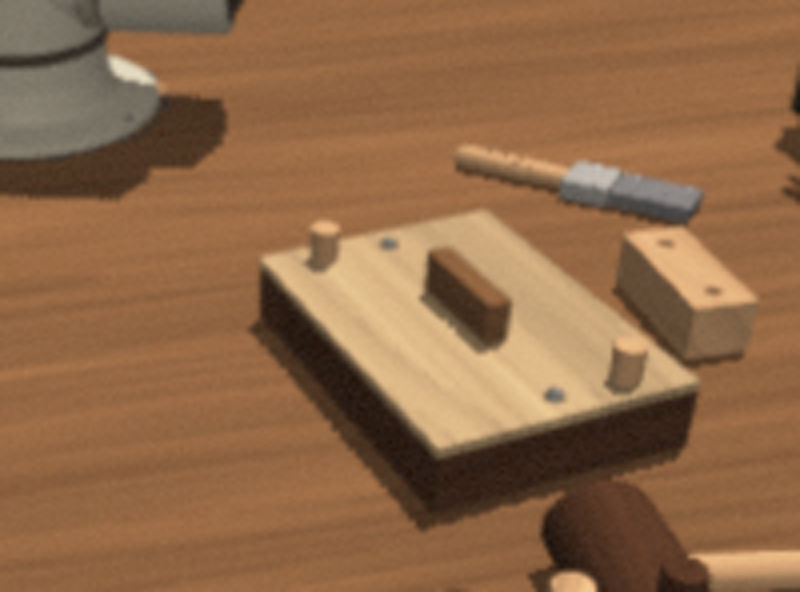

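View pics/t23.png

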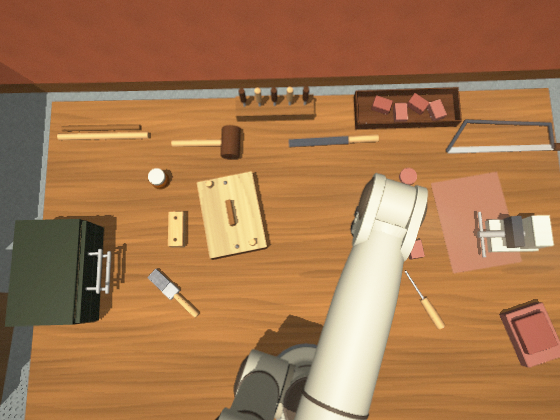

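Both knobs sit on the cover with their tops at about 0.082, the cover is flat, and the stand is empty.

```bash
python3 -c "
from h import *
print(job_done())"
```

```text
the job is handed in; nothing more can be done
None
```

The job is done and handed in at about 54 s of the 210 s allowed. Three L-shaped blanks were on the bench. All three now lie flat on the chest floor, with the cover back on its posts and both pins pushed fully home.

- **Blanks:** I lowered each one to light contact (9–16 N) before letting go. The third was knocked about 4 cm aside partway through, so I measured it again before picking it up.
- **Cover:** It went back to its original height, and its holes and edges show at the same image positions as before. In the final picture it lies flat with both posts showing through.
- **Pins:** The far pin stopped at 9 N and the near pin at 12 N, both at the expected height. The near pin had a small sideways force of about 5 N on the way in.
- **Camera disagreement:** The cameras put the knob tops at 85–86 mm (top view) and 79 mm (scene view). They average about 82 mm, which is the height expected when home. The two views had also differed by 3–6 mm on positions throughout, so I averaged them.
- **Other items:** I did not touch any other items on the bench. In the last pictures they look unmoved, though the arm partly hid the disc and offcut from above.

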